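Put the nested wooden bowls back in their keepsake box and close it

TASK

Put the set of three wooden bowls away in the open keepsake box: the largest upright on the box's floor, the middle one nested in it and the smallest nested in that, each set down gently, not dropped in. Then close the box with its loose lid, handle up, the lid's two holes over the two dowel pins and the lid flush on the rim. Leave everything else on the dresser where it stands.

Things in the scene. Friction and masses are not known exactly. Their poses are not given: they have to be found in the camera images.
- bowl_large: largest of three like turned wooden bowls: rim 104 mm across, 60 mm high, foot 68 mm across, about 240 g. Origin: centre of the underside, z up. Wall 8 mm thick, nearly upright over the top 20 mm (leans out 0.8 mm): can be pinched by the rim, one finger inside. Inner floor 18 mm above the underside.
- bowl_medium: middle of three like turned wooden bowls: rim 83 mm across, 57 mm high, foot 48 mm across, about 180 g. Origin: centre of the underside, z up. Wall 8 mm thick, nearly upright over the top 20 mm (leans out 0.8 mm): can be pinched by the rim, one finger inside. Inner floor 18 mm above the underside. Nested: foot on the larger bowl's floor, rim 15 mm above its rim, 3 mm play.
- bowl_small: smallest of three like turned wooden bowls: rim 62 mm across, 54 mm high, foot 32 mm across, about 120 g. Origin: centre of the underside, z up. Wall 8 mm thick, nearly upright over the top 20 mm (leans out 0.8 mm): can be pinched by the rim, one finger inside. Inner floor 18 mm above the underside. Nested: foot on the larger bowl's floor, rim 15 mm above its rim, 3 mm play.
- keepsake_box: open keepsake box of light wood; stands firm, does not slide: 200 mm along its x, 160 mm along its y, rim 104 mm high; walls 13 mm, floor 8 mm (174 x 134 mm, 96 mm deep inside). Origin: centre of its underside, z up. 24 x 24 mm blocks fill its inner corners +x+y and -x-y up to the rim; each carries an upright dowel pin. The nested bowls end 6 mm below the rim.
- box_floor (a point): centre of the box's inner floor, 8 mm above the box's underside; axes as the box's
- box_rim (a point): centre of the box's mouth at rim height, 104 mm above the box's underside; axes as the box's
- box_pin0 (a point): tip of the dowel pin in the box's +x+y corner, at (+76, +57) mm from the box's axis: 9 mm diameter, stands 12 mm above the rim, its upper 5 mm tapering to 5 mm
- box_pin1 (a point): tip of the like dowel pin in the box's -x-y corner, at (-76, -57) mm from the box's axis
- lid: the box's loose lid, lying flat, handle up: light-wood plate 200 x 160 x 10 mm (x, y, z), with two 13.5 mm through holes at (+76, +57) and (-76, -57) mm from its middle; on top, in the middle, a bar handle 80 mm long along x, 18 mm wide, 24 mm high (top 34 mm above the underside). About 280 g. Origin: centre of the underside, z up. Fits either way round.
- candle: bystander, loose: upright ivory candle, 40 mm across, 90 mm high; origin at the centre of its underside
- lotion: bystander, loose: upright white lotion bottle, 48 mm across, 150 mm high; origin at the centre of its underside
- cream_jar: bystander, loose: low glass cream jar, 64 mm across, 55 mm high; origin at the centre of its underside
- hairbrush: bystander, loose: hairbrush lying bristles down, 222 mm long along its x (head at +x), 60 mm wide, 30 mm high; origin under its middle
- alarm_clock: bystander, loose: small bedside clock, 45 x 110 mm, 92 mm high; origin at the centre of its underside
- mug: bystander, loose: white ceramic mug with a handle at its +y side, 80 mm across, 92 mm high; origin at the centre of its underside
Things that resemble listed ones, but are neither listed nor needed, are in the scene too. Leave any green or turquoise look-alike of the bowl_large alone. What is shaped like the bowl_small but turquoise is not meant.

How it is judged:
By the outcome, as a careful person would: the job done as asked, in the order asked, and still so for the second after the job is handed in, with the robot touching nothing.
It also fails if it takes over 72 s, if anything falls off the work surface, if the arm or the gripper's body presses on something with over 40 N, if the wrist force passes 120 N, or if a joint passes its speed limit or range.

ROBOT

A 6-joint arm with a two-finger parallel gripper is mounted at the origin on the work surface. World frame = base frame: x ahead of the robot, y to its left, z up, the work surface at z = 0. Lengths are in m, angles in rad, forces in N, time in s.
With the tool pointing down it reaches from about 0.3 to 0.75 m from the base axis. Payload 8.5 kg.
Tool frame: the origin (TCP) lies between the finger pads; the fingertips stand 22 mm ahead of it and the grasp point (between the pads) lies 3 mm ahead of it (bot.nose_length is the distance from the TCP to the fingertips, in m); z points along the fingers, y is the direction in which the jaws open and shut (so a half turn about z gives the same grasp; the last joint's range is limited). The gripper opens to 85 mm and grips with 20 to 120 N. Pads are 22 mm wide; open, the fingers measure 114 mm over their backs; the gripper's body (76 mm by 85 mm) begins 54 mm behind the grasp point. The pads swing forward as they close: fully open they stand 13 mm farther back than shut.
Start: joints at [0.985, 0.381, 1.297, -0, 1.464, -0.215], TCP at [0.199, 0.513, 0.226] pointing down, gripper open.
Joint ranges: [-3.11, 3.11], [-0.89, 2.33], [0.22, 2.48], [-1.42, 4.56], [0.17, 2.85], [-2.88, 2.88]. Speed limits (rad/s): [2.39, 2.39, 3.14, 3.14, 3.14, 3.14].

INTERFACE

Orientations are given as a rotation vector (axis times angle).
In Python, from plant import bot gives the robot as it stands.
- The arm moves only by the shell command python3 -m creep 'ROWS' [OPENING]. ROWS is JSON, a list that holds one entry, the list of rows, each a list of 4 numbers: the shift along the tool's x, y, z in mm, then the turn about the tool's z in degrees. In form: [[[dx, dy, dz, turn], ...]]. A call has exactly 5 rows; each row shifts and turns the commanded pose from where the row before left it, along the tool's axes as they then stand; what a row does not reach is not made up. A row lasts 1/8 s, in which the tool goes at most 62.5 mm and 10.7 degrees, less where a joint would pass 70% of its speed; a pose out of reach is approached as far as the arm can. A call is refused whole if a number of a shift passes 62.5 or a number of a turn 10.7, either way. A call with a gripper value outside its range is refused whole. OPENING is the gripper command: -1 is shut, 1 is fully open, values between are in proportion, set as the call begins (- or left out, the last holds). The fingers move at their own pace and stop on an object; the grip force is fixed at half the most. Time passes only in rows, so rows that do not move let the fingers close, or fill a call up. It gives the time, the measured TCP pose, the force and the opening at its end, in the units of the state.
- bot.get_state(): the state, without advancing time (a new reading comes with each control period).
- bot.capture(name): name is "scene" or "top"; returns the picture (384x512x3 uint8, blue, green, red); there is no depth.
- bot.camera_params(name): a dict with "vfov" (degrees; the focal length in pixels is half the picture's height over the tangent of half this angle, whatever the lens; pixels are square), "cx", "cy" (the principal point, pixels), "eye" and "rotation" of the camera in the world. Camera axes: x right, y up, looking along -z (the intrinsics and any distortion apply to the point x, -y, -z); pixel columns grow to the right and rows downward; lengths in m; the calibration is good to about 2 mm. A picture is of the moment at which its call begins. camera_params takes no time and is no camera call.
- bot.sign_off(): hands the job in, once; it reports no verdict.
The state is a dict: "t": time; "joint_pos": joint angles; "joint_velocities": joint speeds; "joint_torque": joint torques, N m; "ee_pos": TCP position; "eef_rot": TCP orientation; "contact_force": force on the tool from outside, world axes, zero at the start; "torque": the same for the moment, N m; "finger_gap": opening from 0.0 (shut) to 1.0 (fully open).
Only numpy, scipy, OpenCV 4.12 (cv2) and the standard library are available. Lean on these libraries where they do the work, as an engineer would, in place of code of your own. Each camera call takes 0.05 s, during which the arm holds its last target.

## Working session

There is one attempt and no reset: what is moved stays moved. The work goes in short steps, Python scripts to look and compute and a shell command to move; the robot and the scene stay as the last step left them, time stands still between calls to the robot, and variables do not carry over. Pictures are saved under pics/ and viewed, and the job is handed in when it is done.

```bash
ls; mkdir -p pics; python3 - <<'E'
from plant import bot
import cv2
for n in("scene","top"):
    im=bot.capture(n); cv2.imwrite(f"pics/{n}0.png",im); print(n,bot.camera_params(n))
print(bot.get_state(), bot.nose_length)
E
```

```text
pics
scene {'vfov': 56.90317929610641, 'cx': 256.8134539112593, 'cy': 192.34821890302644, 'eye': array([0.97939221, 0.5696443 , 0.62801661]), 'rotation': array([0.35721226, 1.16530758, 2.31771855])}
top {'vfov': 55.45914366789987, 'cx': 263.18280598031197, 'cy': 194.50698447245856, 'eye': array([ 0.40914688, -0.01720152,  1.07817781]), 'rotation': array([ 0.11641322, -0.13292535, -1.59106258])}
{'t': 0.1, 'joint_pos': array([ 9.84682740e-01,  3.81195635e-01,  1.29814708e+00, -4.00141459e-05,
        1.46360386e+00, -2.15295482e-01]), 'joint_velocities': array([ 9.33670190e-05, -2.49468770e-03, -2.25649925e-03, -9.06253980e-04,
       -1.33761065e-03, -2.41183423e-04]), 'joint_torque': array([ 3.09154973e-03, -4.49217117e+01, -2.31657565e+01, -1.61413818e-04,
        3.56999728e-03,  6.00507224e-05]), 'ee_pos': array([0.19917072, 0.51239186, 0.22535031]), 'eef_rot': array([-5.79050807e-01, -3.08726622e+00,  1.98233959e-03]), 'contact_force': array([1.60434935, 0.69091426, 0.95123401]), 'torque': array([-0.03993577,  0.01405362, -0.03698282]), 'finger_gap': 1.002741233695004} 0.022
```

View pics/scene0.png

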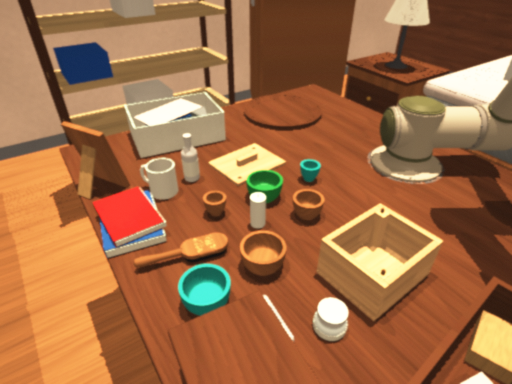

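View pics/top0.png

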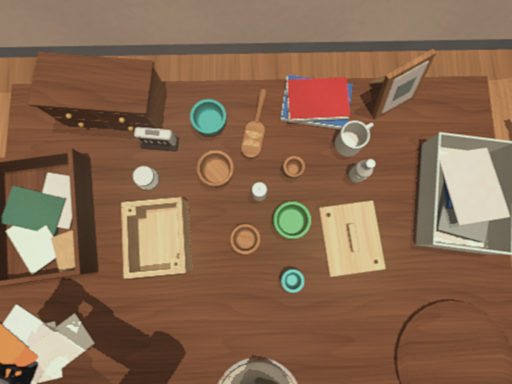

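Top view: the brown bowls are at (215,168) large, (245,239) medium and (293,167) small. The look-alikes are turquoise (208,117), green (292,220) and small turquoise (292,281). The box is at (155,237) and the lid at (352,238). I'll confirm these in an enlarged crop and check the lens.

```bash
cat > h.py <<'E'
import numpy as np,cv2
from scipy.spatial.transform import Rotation as R
from plant import bot
def cam(n):
    p=bot.camera_params(n); f=192/np.tan(np.radians(p['vfov']/2)); return f,p['cx'],p['cy'],np.array(p['eye']),R.from_rotvec(p['rotation']).as_matrix()
def proj(n,P):
    f,cx,cy,e,M=cam(n); q=(np.atleast_2d(P)-e)@M; return np.c_[cx+f*q[:,0]/-q[:,2], cy-f*q[:,1]/-q[:,2]]
def ray(n,uv,z):
    f,cx,cy,e,M=cam(n); uv=np.atleast_2d(uv).astype(float)
    d=np.c_[(uv[:,0]-cx)/f,-(uv[:,1]-cy)/f,-np.ones(len(uv))]@M.T
    return e+d*((z-e[2])/d[:,2])[:,None]
E
python3 - <<'E'
from h import *
t=cv2.imread('pics/top0.png')
c=t[90:300,110:400]; cv2.imwrite('pics/crop1.png',cv2.resize(c,None,fx=2.75,fy=2.75,interpolation=cv2.INTER_CUBIC))
s=cv2.imread('pics/scene0.png')
c=s[140:340,180:460]; cv2.imwrite('pics/crop2.png',cv2.resize(c,None,fx=2.8,fy=2.8,interpolation=cv2.INTER_CUBIC))
print(proj('top',[[0,0,0],[.2,.51,.22]]),proj('scene',[[0,0,0]]))
E
```

```text
[[257.21080777 404.27786336]
 [ 23.95171902 354.48594413]] [[404.27019081 162.47939035]]
```

View pics/crop1.png

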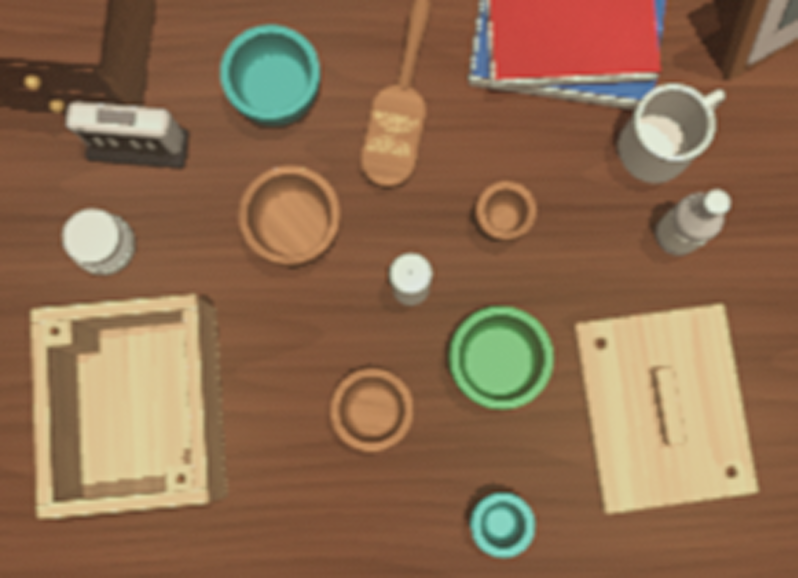

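View pics/crop2.png

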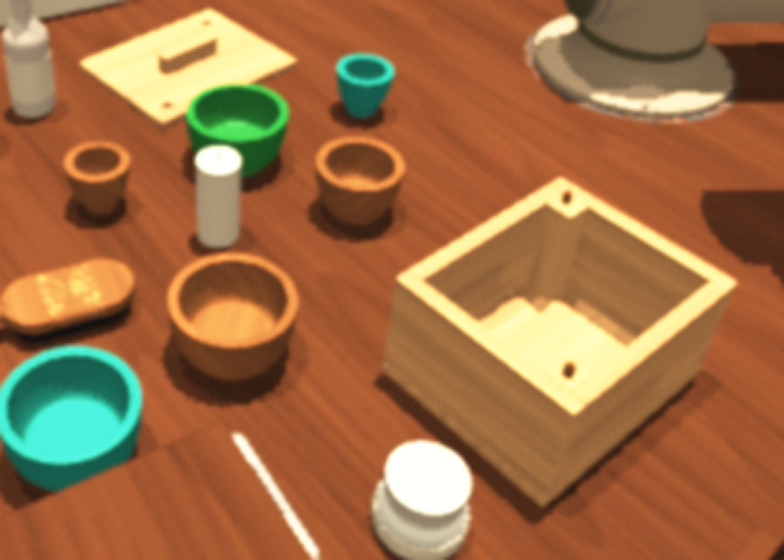

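Confirmed in the crop: the three plain brown bowls (crop 290,216 large; 371,410 medium; 505,211 small) are the set. The green and turquoise ones are the look-alikes. Next I'll measure rims, box corners and lid corners.

```bash
cat >> h.py <<'E'
def blobs(im,lo,hi,amin=60):
    hsv=cv2.cvtColor(im,cv2.COLOR_BGR2HSV); m=cv2.inRange(hsv,lo,hi)
    cs,_=cv2.findContours(m,cv2.RETR_EXTERNAL,cv2.CHAIN_APPROX_NONE)
    return m,[c for c in cs if cv2.contourArea(c)>amin]
E
python3 - <<'E'
from h import *
t=cv2.imread('pics/top0.png'); s=cv2.imread('pics/scene0.png')
h=cv2.cvtColor(t,cv2.COLOR_BGR2HSV); hs=cv2.cvtColor(s,cv2.COLOR_BGR2HSV)
for p in [(215,168),(201,168),(230,168),(260,178),(245,254),(293,167),(293,177),(303,167),(180,215),(150,330),(340,215),(355,238),(126,250),(155,240)]: print(p,h[p[1],p[0]])
def show(n,im,crop,k,name):
    x0,y0,x1,y1=crop;c=cv2.resize(im[y0:y1,x0:x1],None,fx=k,fy=k,interpolation=cv2.INTER_CUBIC);cv2.imwrite(name,c)
a=[cv2.resize(t[y0:y1,x0:x1],(380,int(380*(y1-y0)/(x1-x0))),interpolation=cv2.INTER_CUBIC) for x0,y0,x1,y1 in [(110,190,200,285),(310,190,400,285)]]
cv2.imwrite('pics/crop3.png',np.hstack(a))
E
```

```text
(215, 168) [ 14 131 193]
(201, 168) [ 13 131 107]
(230, 168) [ 13 135 151]
(260, 178) [ 12 133 132]
(245, 254) [ 13 140 138]
(293, 167) [ 14 130 192]
(293, 177) [ 13 139 112]
(303, 167) [ 14 134 183]
(180, 215) [ 20  86 220]
(150, 330) [ 11 145 121]
(340, 215) [ 19  88 219]
(355, 238) [ 21  83 221]
(126, 250) [ 20  85 221]
(155, 240) [ 21  82 221]
```

View pics/crop3.png

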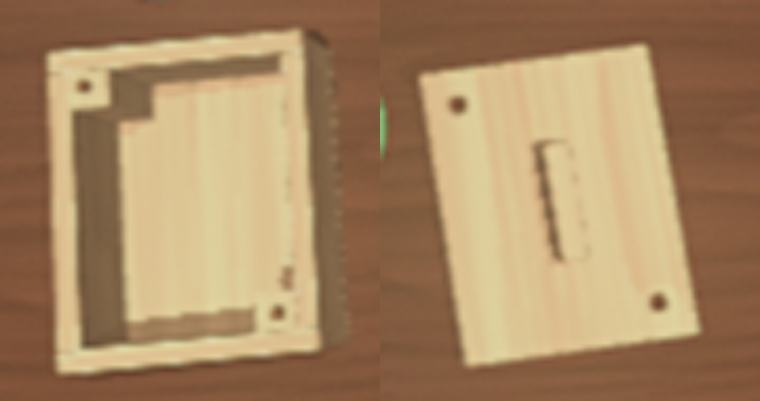

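```bash
python3 - <<'E'
from h import *
k=90/380
B=np.array([(47,52),(303,29),(320,350),(57,374)])*k+[110,190]-.0
L=(np.array([(420,73),(646,44),(700,332),(465,366)])-[380,0])*k+[310,190]
Lh=(np.array([(458,104),(658,301)])-[380,0])*k+[310,190]
Bp=np.array([(84,86),(278,312)])*k+[110,190]
for n,P,z in(('box',B,.104),('lid',L,.01)):
    q=ray('top',P,z)[:,:2]; print(n,q.round(4).tolist(),'ctr',q.mean(0).round(4),'sides',[round(np.linalg.norm(q[i]-q[i-1])*1000,1) for i in range(4)])
print('lid holes',ray('top',Lh,.01).round(4).tolist()); print('pins',ray('top',Bp,.116).round(4).tolist())
# scene: crop2 coords
k=1/2.8;o=[180,140]
SB=np.array([(398,280),(561,178),(737,284),(575,413)])*k+o
SL=np.array([(80,63),(208,9),(297,62),(168,124)])*k+o
for n,P,z in(('box',SB,.104),('lid',SL,.01)):
    q=ray('scene',P,z)[:,:2]; print(n,q.round(4).tolist(),'ctr',q.mean(0).round(4),'sides',[round(np.linalg.norm(q[i]-q[i-1])*1000,1) for i in range(4)])
E
```

```text
box [[0.5521, 0.3522], [0.5631, 0.19], [0.3623, 0.1774], [0.3519, 0.3388]] ctr [0.4574 0.2646] sides [np.float64(200.7), np.float64(162.5), np.float64(201.2), np.float64(161.6)]
lid [[0.5374, -0.1956], [0.5542, -0.3553], [0.3554, -0.3779], [0.3368, -0.2163]] ctr [ 0.4459 -0.2863] sides [np.float64(201.7), np.float64(160.6), np.float64(200.1), np.float64(162.6)]
lid holes [[0.5151, -0.221, 0.01], [0.3769, -0.3507, 0.01]]
pins [[0.5283, 0.3238, 0.116], [0.3863, 0.2009, 0.116]]
box [[0.5645, 0.1987], [0.3649, 0.1829], [0.3557, 0.3423], [0.5519, 0.3549]] ctr [0.4592 0.2697] sides [np.float64(156.7), np.float64(200.2), np.float64(159.6), np.float64(196.6)]
lid [[0.556, -0.3477], [0.3577, -0.3744], [0.3411, -0.2085], [0.5347, -0.1843]] ctr [ 0.4473 -0.2787] sides [np.float64(164.8), np.float64(200.1), np.float64(166.7), np.float64(195.1)]
```

```bash
python3 - <<'E'
from h import *
t=cv2.imread('pics/top0.png').astype(float).mean(2)
# dark band bottom edge near y 40-60, table edge y 75-95
g=np.gradient(cv2.GaussianBlur(t,(5,3),1),axis=0)
xs=np.arange(5,510,10)
for lo,hi,sg in((38,62,1),(30,52,-1)):
    ys=[]
    for x in xs:
        c=(sg*g[lo:hi,x]); i=int(np.argmax(c)); 
        i=min(max(i,1),len(c)-2); d=(c[i-1]-c[i+1])/(2*(c[i-1]-2*c[i]+c[i+1])+1e-9); ys.append(lo+i+d)
    ys=np.array(ys); p=np.polyfit(xs,ys,1); r=ys-np.polyval(p,xs); print(p.round(4),r.round(1).tolist())
E
```

```text
[-1.43000e-02  5.69322e+01] [0.2, 0.2, 0.1, 0.1, -0.6, -0.1, 0.7, -1.1, 1.0, 2.5, -0.7, -0.3, -0.1, -0.1, 0.2, -0.0, -0.3, -0.1, 0.1, -0.2, 0.0, -0.2, -0.4, -0.3, -0.0, -0.4, -0.1, -0.3, -0.6, -0.4, -0.2, -0.5, -0.3, -0.5, -0.6, -0.6, -0.3, -0.6, -0.5, -0.6, -0.6, -0.7, 13.2, -0.9, -0.7, -0.8, -0.6, -0.8, -0.6, -0.6, -0.9]
[-1.59000e-02  4.67452e+01] [0.0, 0.1, 0.1, -0.1, 0.1, -0.0, -0.0, 0.1, -0.0, -0.1, 0.0, -0.1, 0.0, 0.1, -0.1, 0.0, -0.0, -0.1, 0.0, 0.0, -0.0, 0.0, -0.1, -0.0, 0.0, -0.0, 0.1, 0.0, -0.1, 0.0, -0.0, -0.0, 0.1, 0.0, -0.1, -0.0, -0.1, 0.1, 0.1, -0.0, 0.1, -0.1, -0.1, 0.1, 0.0, 0.1, 0.0, -0.1, 0.1, 0.0, -0.0]
```

```bash
python3 - <<'E'
from h import *
t=cv2.imread('pics/top0.png'); s=cv2.imread('pics/scene0.png')
vis=[]
for nm,(u,v),D,z,(us,vs),w in (('L',(215,168),.104,.060,(263,254),28),('M',(245,239),.083,.057,(308,205),22),('S',(293,167),.062,.054,(215,204),17)):
  for n,im,(cx,cy) in(('top',t,(u,v)),('scene',s,(us,vs))):
    c=im[cy-w:cy+w,cx-w:cx+w]; K=8
    b=cv2.resize(c,None,fx=K,fy=K,interpolation=cv2.INTER_CUBIC)
    hsv=cv2.cvtColor(b,cv2.COLOR_BGR2HSV); 
    # bowl vs table : R-channel
    r=cv2.GaussianBlur(b[:,:,2],(9,9),0); T,m=cv2.threshold(r,0,255,cv2.THRESH_OTSU)
    cs,_=cv2.findContours(m,cv2.RETR_LIST,cv2.CHAIN_APPROX_NONE); cn=max(cs,key=lambda q:cv2.contourArea(cv2.convexHull(q)))
    H=cv2.convexHull(cn); e=cv2.fitEllipse(H if n=='top' else H)
    cv2.ellipse(b,e,(0,255,0),1); cv2.drawContours(b,[H],-1,(255,0,0),1)
    ctr=(np.array(e[0])+.5)/K-.5+[cx-w,cy-w]
    q=ray(n,ctr,z)[0]; print(nm,n,ctr.round(2),np.round(np.array(e[1])/K,1),q.round(4),'T',T)
    vis.append(cv2.resize(b,(260,260)))
cv2.imwrite('pics/rims.png',np.vstack([np.hstack(vis[0::2]),np.hstack(vis[1::2])]))
E
```

```text
L top [214.81 167.44] [35.4 36.6] [0.6529 0.1062 0.06  ] T 157.0Traceback (most recent call last):
  File "<stdin>", line 12, in <module>
cv2.error: OpenCV(4.12.0) /io/opencv/modules/imgproc/src/shapedescr.cpp:361: error: (-201:Incorrect size of input array) There should be at least 5 points to fit the ellipse in function 'fitEllipseNoDirect'
```

```bash
python3 - <<'E'
from h import *
t=cv2.imread('pics/top0.png'); s=cv2.imread('pics/scene0.png')
vis=[];a=np.linspace(0,2*np.pi,60)
K=8; S=cv2.resize(s,None,fx=4,fy=4,interpolation=cv2.INTER_CUBIC)
for nm,(cx,cy),D,z,w in (('L',(215,168),.104,.060,26),('M',(245,239),.083,.057,21),('S',(293,167),.062,.054,16)):
    b=cv2.resize(t[cy-w:cy+w,cx-w:cx+w],None,fx=K,fy=K,interpolation=cv2.INTER_CUBIC)
    r=cv2.GaussianBlur(b[:,:,2],(9,9),0); m=(r>150).astype(np.uint8)*255
    cs,_=cv2.findContours(m,cv2.RETR_EXTERNAL,cv2.CHAIN_APPROX_NONE); cn=max(cs,key=lambda q:cv2.contourArea(cv2.convexHull(q)))
    H=cv2.convexHull(cn); e=cv2.fitEllipse(H); cv2.ellipse(b,e,(0,255,0),1); 
    ctr=(np.array(e[0])+.5)/K-.5+[cx-w,cy-w]
    q=ray('top',ctr,z)[0]; print(nm,ctr.round(2),np.round(np.array(e[1])/K,1),q.round(4))
    vis.append(cv2.resize(b,(260,260)))
    P=proj('scene',np.c_[q[0]+D/2*np.cos(a),q[1]+D/2*np.sin(a),np.full(60,z)])
    cv2.polylines(S,[np.int32((P+.5)*4-.5)],True,(0,255,0),1)
cv2.imwrite('pics/rims.png',np.hstack(vis)); cv2.imwrite('pics/rims2.png',S[180*4:285*4,190*4:340*4])
E
```

```text
L [214.78 167.41] [35.7 37. ] [0.653  0.1063 0.06  ]
M [244.88 238.72] [29.9 30.5] [0.4489 0.0239 0.057 ]
S [293.78 165.75] [21.1 21.6] [ 0.6542 -0.1201  0.054 ]
```

View pics/rims.png

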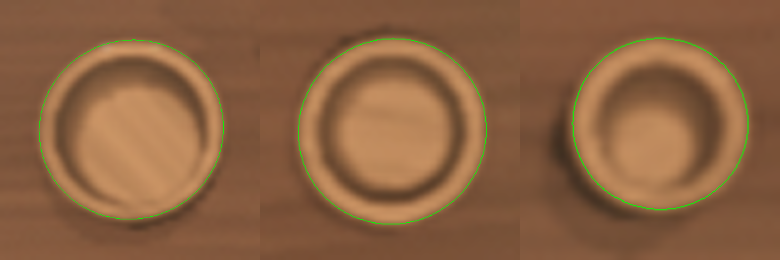

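View pics/rims2.png

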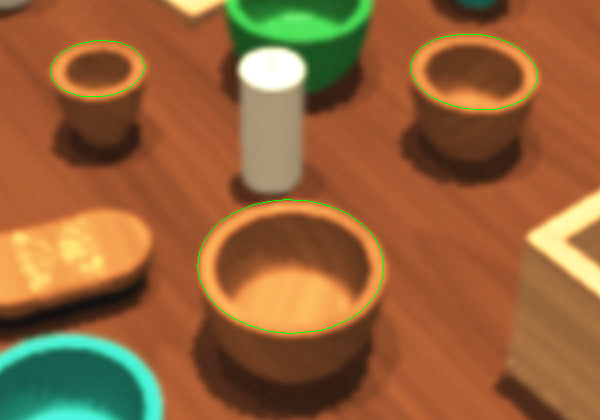

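```bash
cat >> h.py <<'E'
def head(st):
    M=R.from_rotvec(st['eef_rot']).as_matrix(); return np.degrees(np.arctan2(M[1,1],M[0,1])),M
def plan(x,y,z,hd=None,n=5):
    st=bot.get_state(); h0,M=head(st); p=np.array(st['ee_pos'])
    hd=h0 if hd is None else hd
    dh=hd-h0; d=(np.array([x,y,z])-p)*1000
    print('t %.2f'%st['t'],'pos',p.round(4),'head %.1f'%h0,'tilt',(M[2,2]).round(5),'F',np.round(st['contact_force'],1),'gap',round(st['finger_gap'],3),'J6 %.2f'%st['joint_pos'][5]);print('world d',d.round(1),'dh %.1f'%dh)
    h=h0
    for i in range(n):
        a=np.radians(h); s,c=np.sin(a),np.cos(a); e=d/n
        print([round(-s*e[0]+c*e[1],1),round(c*e[0]+s*e[1],1),round(-e[2],1),round(-dh/n,1)]); h+=dh/n
E
python3 -c "
from h import *
plan(.6051,.1030,.2,3.9,15)"
```

```text
t 0.10 pos [0.1992 0.5124 0.2254] head 68.8 tilt -1.0 F [1.6 0.7 1. ] gap 1.003 J6 -0.22
world d [ 405.9 -409.4  -25.4] dh -64.9
[np.float64(-35.1), np.float64(-15.6), np.float64(1.7), np.float64(4.3)]
[np.float64(-36.2), np.float64(-12.9), np.float64(1.7), np.float64(4.3)]
[np.float64(-37.1), np.float64(-10.2), np.float64(1.7), np.float64(4.3)]
[np.float64(-37.7), np.float64(-7.4), np.float64(1.7), np.float64(4.3)]
[np.float64(-38.2), np.float64(-4.5), np.float64(1.7), np.float64(4.3)]
[np.float64(-38.4), np.float64(-1.6), np.float64(1.7), np.float64(4.3)]
[np.float64(-38.4), np.float64(1.3), np.float64(1.7), np.float64(4.3)]
[np.float64(-38.2), np.float64(4.2), np.float64(1.7), np.float64(4.3)]
[np.float64(-37.8), np.float64(7.1), np.float64(1.7), np.float64(4.3)]
[np.float64(-37.1), np.float64(9.9), np.float64(1.7), np.float64(4.3)]
[np.float64(-36.3), np.float64(12.7), np.float64(1.7), np.float64(4.3)]
[np.float64(-35.2), np.float64(15.4), np.float64(1.7), np.float64(4.3)]
[np.float64(-34.0), np.float64(18.0), np.float64(1.7), np.float64(4.3)]
[np.float64(-32.5), np.float64(20.5), np.float64(1.7), np.float64(4.3)]
[np.float64(-30.9), np.float64(22.9), np.float64(1.7), np.float64(4.3)]
```

```bash
python3 -m creep '[[[-35,-16,0,4.3],[-36,-13,0,4.3],[-37,-10,0,4.3],[-38,-7,0,4.3],[-38,-5,0,4.3]]]' -0.3
python3 -m creep '[[[-38,-2,0,4.3],[-38,1,0,4.3],[-38,4,0,4.3],[-38,7,0,4.3],[-37,10,0,4.3]]]'
python3 -c "
from h import *
plan(.6051,.1030,.2,3.9,5)"
```

```text
t: 0.72
ee_pos: [0.3349, 0.375, 0.2256]
eef_rot: [-1.148, -2.924, 0.001]
contact_force: [0.7, -0.6, -0.4]
finger_gap: 0.347
t: 1.35
ee_pos: [0.4694, 0.2389, 0.2257]
eef_rot: [-1.674, -2.658, 0.001]
contact_force: [0.2, 0.3, 0.3]
finger_gap: 0.348
t 1.35 pos [0.4694 0.2389 0.2257] head 25.6 tilt -1.0 F [0.2 0.3 0.3] gap 0.348 J6 -0.20
world d [ 135.7 -135.9  -25.7] dh -21.7
[np.float64(-36.2), np.float64(12.7), np.float64(5.1), np.float64(4.3)]
[np.float64(-35.2), np.float64(15.4), np.float64(5.1), np.float64(4.3)]
[np.float64(-33.9), np.float64(18.1), np.float64(5.1), np.float64(4.3)]
[np.float64(-32.4), np.float64(20.6), np.float64(5.1), np.float64(4.3)]
[np.float64(-30.8), np.float64(23.0), np.float64(5.1), np.float64(4.3)]
```

```bash
python3 -m creep '[[[-36,13,5,4.3],[-35,15,10,4.3],[-34,18,25,4.3],[-32,21,30,4.3],[-31,23,30,4.3]]]' -0.3
python3 -c "
from h import *
t=bot.capture('top');s=bot.capture('scene');cv2.imwrite('pics/t1.png',t);cv2.imwrite('pics/s1.png',s)
plan(.6051,.1030,.064,3.9,5)
st=bot.get_state();h,M=head(st);p=np.array(st['ee_pos']);tip=p+M[:,2]*.022
print(proj('top',[tip]),proj('scene',[tip,tip+.015*M[:,1],tip-.015*M[:,1]]))
k=cv2.resize(s[140:290,190:390],None,fx=4,fy=4,interpolation=cv2.INTER_CUBIC)
for q in proj('scene',[tip,tip+.015*M[:,1],tip-.015*M[:,1]]): cv2.circle(k,tuple(np.int32((q-[190,140]+.5)*4)),2,(255,0,0),-1)
cv2.imwrite('pics/s1c.png',k)
k=cv2.resize(t[90:240,150:350],None,fx=4,fy=4,interpolation=cv2.INTER_CUBIC);cv2.imwrite('pics/t1c.png',k)"
```

```text
t: 1.98
ee_pos: [0.6057, 0.1043, 0.1247]
eef_rot: [-2.14, -2.299, 0.0]
contact_force: [-0.1, -0.4, 0.2]
finger_gap: 0.353
t 2.08 pos [0.6053 0.1025 0.1218] head 4.0 tilt -0.99998 F [-1.  -0.8 -1. ] gap 0.35 J6 -0.09
world d [ -0.2   0.5 -57.8] dh -0.1
[np.float64(0.1), np.float64(-0.0), np.float64(11.6), np.float64(0.0)]
[np.float64(0.1), np.float64(-0.0), np.float64(11.6), np.float64(0.0)]
[np.float64(0.1), np.float64(-0.0), np.float64(11.6), np.float64(0.0)]
[np.float64(0.1), np.float64(-0.0), np.float64(11.6), np.float64(0.0)]
[np.float64(0.1), np.float64(-0.0), np.float64(11.6), np.float64(0.0)]
[[214.44460898 181.10934445]] [[279.19693177 223.23112204]
 [274.05983623 226.00269505]
 [284.23989035 220.51033794]]
```

View pics/s1c.png

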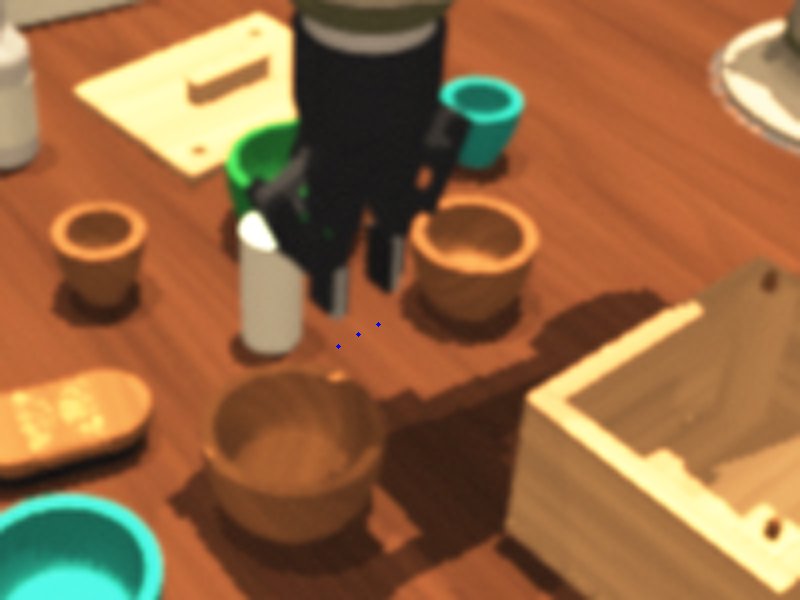

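View pics/t1c.png

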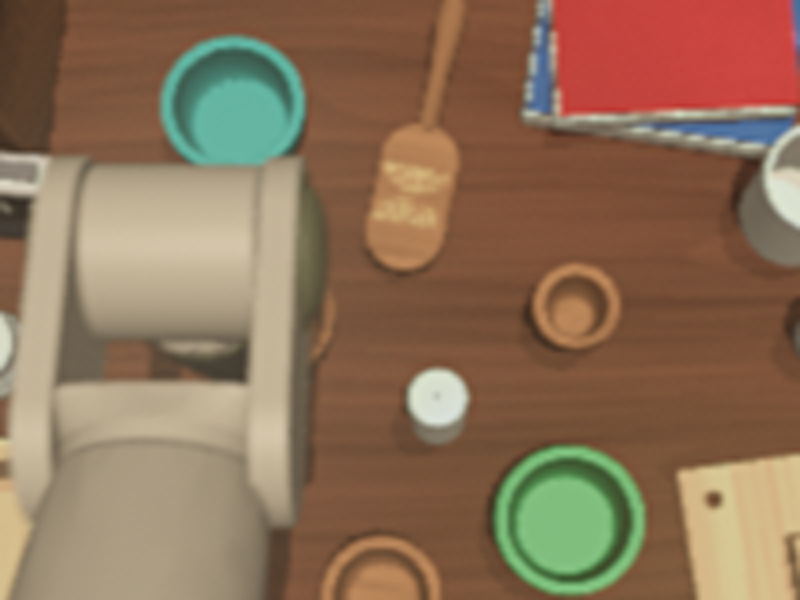

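```bash
python3 -m creep '[[[0,0,15,0],[0,0,15,0],[0,0,12,0],[0,0,10,0],[0,0,5,0]]]' -0.3
python3 -c "
from h import *
s=bot.capture('scene')
plan(.6051,.1030,.064,3.9,1)
k=cv2.resize(s[160:310,190:390],None,fx=4,fy=4,interpolation=cv2.INTER_CUBIC)
cv2.imwrite('pics/s2c.png',k)"
```

```text
t: 2.7
ee_pos: [0.6048, 0.1054, 0.0684]
eef_rot: [-2.137, -2.303, 0.0]
contact_force: [0.2, 0.3, -0.4]
finger_gap: 0.349
t 2.75 pos [0.6047 0.1053 0.068 ] head 4.3 tilt -1.0 F [-0.2 -0.7  0.6] gap 0.35 J6 -0.09
world d [ 0.4 -2.3 -4. ] dh -0.4
[np.float64(-2.3), np.float64(0.2), np.float64(4.0), np.float64(0.4)]
```

View pics/s2c.png

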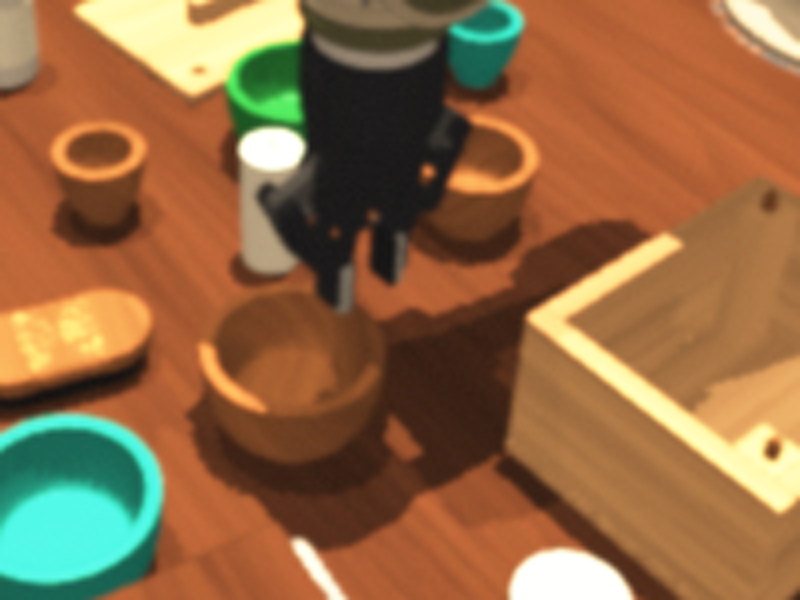

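```bash
python3 -m creep '[[[-2,0,6,0],[0,0,0,0],[0,0,0,0],[0,0,0,0],[0,0,0,0]]]' -1
python3 -m creep '[[[0,0,0,0],[0,0,0,0],[0,0,0,0],[0,0,0,0],[0,0,0,0]]]' -1
python3 -c "
from h import *
s=bot.capture('scene')
plan(.6051,.1030,.064,3.9,1)
k=cv2.resize(s[160:310,190:390],None,fx=4,fy=4,interpolation=cv2.INTER_CUBIC)
cv2.imwrite('pics/s3c.png',k)"
```

```text
t: 3.38
ee_pos: [0.6052, 0.1032, 0.0631]
eef_rot: [2.137, 2.302, 0.0]
contact_force: [-0.9, -1.2, 0.2]
finger_gap: -0.001
t: 4.0
ee_pos: [0.6052, 0.1032, 0.0629]
eef_rot: [2.137, 2.302, -0.0]
contact_force: [-0.3, 0.7, 0.8]
finger_gap: 0.002
t 4.05 pos [0.6051 0.1032 0.0629] head 4.3 tilt -1.0 F [0.3 1.  0.1] gap 0.0 J6 -0.10
world d [-0.  -0.2  1.1] dh -0.4
[np.float64(-0.2), np.float64(-0.1), np.float64(-1.1), np.float64(0.4)]
```

View pics/s3c.png

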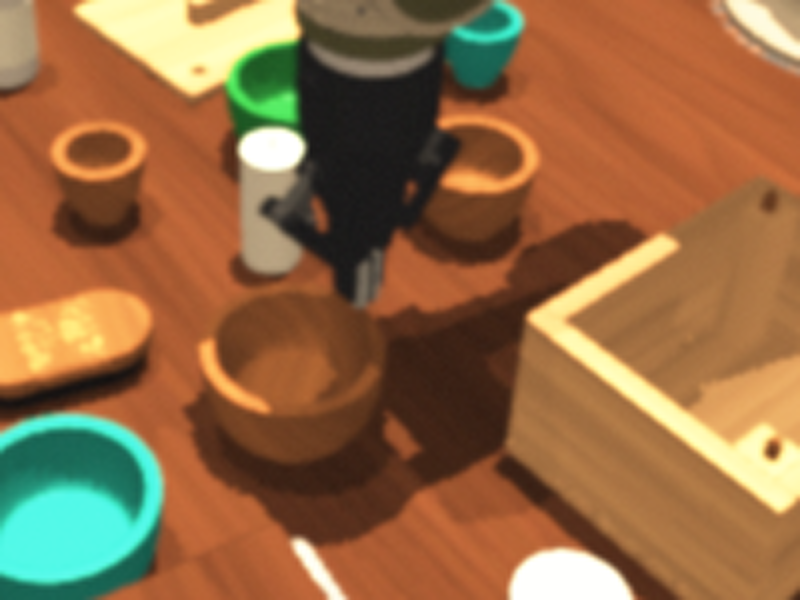

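```bash
python3 - <<'E'
from h import *
st=bot.get_state();p=np.array(st['ee_pos']); print(p)
for dz in (-.022,0,.05,.1,.15,.2): 
    q=p+[0,0,dz]; a=proj('scene',[q])[0]; print(dz,'scene crop',((a-[190,160]+.5)*4).round(), 'top1 crop',((proj('top',[q+[0,0,.059]])[0]-[150,90]+.5)*4).round())
for z in (.03,.041,.05,.06,.07,.08): print(z,ray('scene',[[281.0,235.5]],z).round(4))
E
```

```text
[0.60514981 0.10321    0.06292082]
-0.022 scene crop [355. 331.] top1 crop [259. 366.]
0 scene crop [357. 304.] top1 crop [255. 360.]
0.05 scene crop [361. 238.] top1 crop [245. 344.]
0.1 scene crop [364. 167.] top1 crop [233. 327.]
0.15 scene crop [369.  90.] top1 crop [221. 307.]
0.2 scene crop [373.   6.] top1 crop [207. 285.]
0.03 [[0.5789 0.0792 0.03  ]]
0.041 [[0.5863 0.0882 0.041 ]]
0.05 [[0.5923 0.0956 0.05  ]]
0.06 [[0.599  0.1038 0.06  ]]
0.07 [[0.6057 0.112  0.07  ]]
0.08 [[0.6124 0.1202 0.08  ]]
```

```bash
python3 -m creep '[[[0,-15,0,0],[0,-20,5,0],[0,-10,15,0],[0,0,10,0],[0,0,3,0]]]' -1
python3 -m creep '[[[0,0,2,0],[0,0,2,0],[0,0,2,0],[0,0,1,0],[0,0,1,0]]]' -1
python3 - <<'E'
from h import *
s=bot.capture('scene')
plan(.6051,.1030,.064,3.9,1)
p=np.array(bot.get_state()['ee_pos'])
print((proj('scene',[p-[0,0,.022]])-[210,150]+.5)*5)
k=cv2.resize(s[150:270,210:370],None,fx=5,fy=5,interpolation=cv2.INTER_CUBIC)
cv2.imwrite('pics/s4c.png',k)
E
```

```text
t: 4.68
ee_pos: [0.5606, 0.0999, 0.0294]
eef_rot: [-2.137, -2.302, 0.0]
contact_force: [-0.2, -0.8, 0.4]
finger_gap: 0.002
t: 5.3
ee_pos: [0.5603, 0.0999, 0.0219]
eef_rot: [2.137, 2.302, 0.0]
contact_force: [-2.0, 0.4, -0.4]
finger_gap: -0.001
t 5.35 pos [0.5602 0.0999 0.0218] head 4.3 tilt -1.0 F [-0.3 -0.3  0.2] gap 0.002 J6 -0.11
world d [44.9  3.1 42.2] dh -0.4
[np.float64(-0.2), np.float64(45.0), np.float64(-42.2), np.float64(0.4)]
[[410.19777417 484.36235082]]
```

View pics/s4c.png

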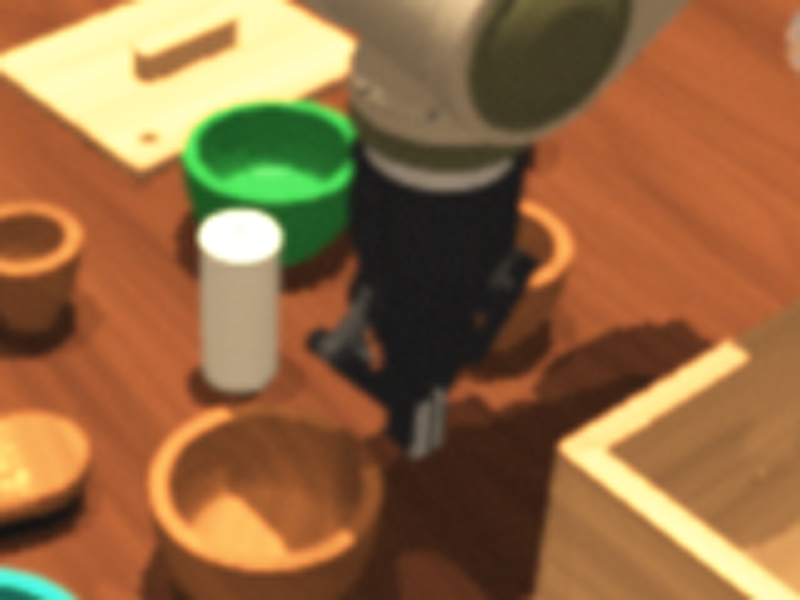

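```bash
python3 -m creep '[[[0,0,1.5,0],[0,0,1.5,0],[0,0,1.5,0],[0,0,1.5,0],[0,0,1.5,0]]]' -1
python3 -m creep '[[[0,0,1.5,0],[0,0,1.5,0],[0,0,0,0],[0,0,0,0],[0,0,0,0]]]' -1
python3 - <<'E'
from h import *
plan(.6051,.1030,.064,3.9,1)
E
```

```text
t: 5.98
ee_pos: [0.5603, 0.0999, 0.0143]
eef_rot: [-2.137, -2.302, 0.0]
contact_force: [0.9, -0.4, 0.2]
finger_gap: 0.001
t: 6.6
ee_pos: [0.5603, 0.0998, 0.0115]
eef_rot: [2.137, 2.302, 0.0]
contact_force: [-0.4, -0.4, 0.8]
finger_gap: -0.003
t 6.60 pos [0.5603 0.0998 0.0115] head 4.3 tilt -1.0 F [-0.4 -0.4  0.8] gap -0.003 J6 -0.11
world d [44.8  3.2 52.5] dh -0.4
[np.float64(-0.2), np.float64(44.9), np.float64(-52.5), np.float64(0.4)]
```

```bash
python3 -m creep '[[[0,0,1.5,0],[0,0,1.5,0],[0,0,1.5,0],[0,0,0.5,0],[0,0,0.5,0]]]' -1
python3 - <<'E'
from h import *
plan(.6051,.1030,.064,3.9,1)
print(bot.get_state()['joint_torque'].round(2))
s=bot.capture('scene')
p=np.array(bot.get_state()['ee_pos'])
print((proj('scene',[p-[0,0,.022],p])-[210,150]+.5)*5)
k=cv2.resize(s[150:270,210:370],None,fx=5,fy=5,interpolation=cv2.INTER_CUBIC)
cv2.imwrite('pics/s5c.png',k)
E
```

```text
t: 7.22
ee_pos: [0.5603, 0.0999, 0.0059]
eef_rot: [-2.137, -2.302, -0.0]
contact_force: [-0.7, -0.0, 0.2]
finger_gap: -0.0
t 7.22 pos [0.5603 0.0999 0.0059] head 4.3 tilt -1.0 F [-0.7 -0.   0.2] gap -0.0 J6 -0.11
world d [44.8  3.1 58.1] dh -0.4
[np.float64(-0.2), np.float64(44.9), np.float64(-58.1), np.float64(0.4)]
[-0.000e+00 -5.135e+01 -1.560e+01 -0.000e+00  1.000e-02 -0.000e+00]
[[408.16435032 507.15199432]
 [410.88274105 475.63435677]]
```

View pics/s5c.png

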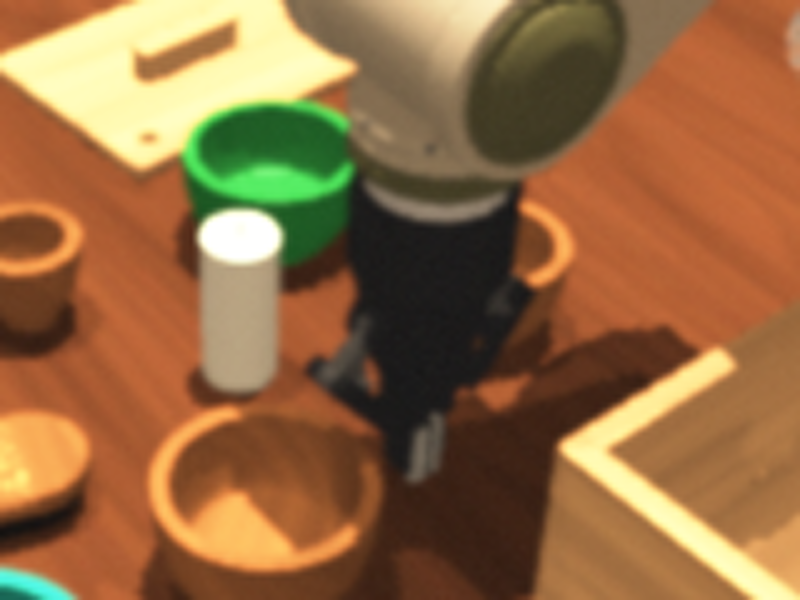

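```bash
python3 -m creep '[[[0,0,1.5,0],[0,0,1.5,0],[0,0,0.5,0],[0,0,0.5,0],[0,0,0,0]]]' -1
python3 -m creep '[[[0,0,1,0],[0,0,1,0],[0,0,0.5,0],[0,0,0.5,0],[0,0,0,0]]]' -1
python3 - <<'E'
from h import *
plan(.6051,.1030,.064,3.9,1)
E
```

```text
t: 7.9
ee_pos: [0.5603, 0.0999, 0.0019]
eef_rot: [2.137, 2.302, 0.0]
contact_force: [0.0, 0.9, 0.1]
finger_gap: -0.002
t: 8.52
ee_pos: [0.5603, 0.0999, -0.0011]
eef_rot: [-2.137, -2.302, 0.0]
contact_force: [0.2, -0.0, 0.8]
finger_gap: 0.002
t 8.53 pos [ 0.5603  0.0999 -0.0011] head 4.3 tilt -1.0 F [ 0.2 -0.   0.8] gap 0.002 J6 -0.11
world d [44.8  3.1 65.1] dh -0.4
[np.float64(-0.2), np.float64(44.9), np.float64(-65.1), np.float64(0.4)]
```

```bash
python3 -m creep '[[[0,0,1,0],[0,0,1,0],[0,0,1,0],[0,0,0.5,0],[0,0,0,0]]]' -1
python3 - <<'E'
from h import *
plan(.6051,.1030,.064,3.9,1)
s=bot.capture('scene')
k=cv2.resize(s[190:270,250:350],None,fx=7,fy=7,interpolation=cv2.INTER_CUBIC)
cv2.imwrite('pics/s6c.png',k)
E
```

```text
t: 9.15
ee_pos: [0.5603, 0.0999, -0.0046]
eef_rot: [-2.137, -2.302, 0.0]
contact_force: [0.0, 0.3, -0.0]
finger_gap: -0.002
t 9.15 pos [ 0.5603  0.0999 -0.0046] head 4.3 tilt -1.0 F [ 0.   0.3 -0. ] gap -0.002 J6 -0.11
world d [44.8  3.1 68.6] dh -0.4
[np.float64(-0.2), np.float64(44.9), np.float64(-68.6), np.float64(0.4)]
```

View pics/s6c.png

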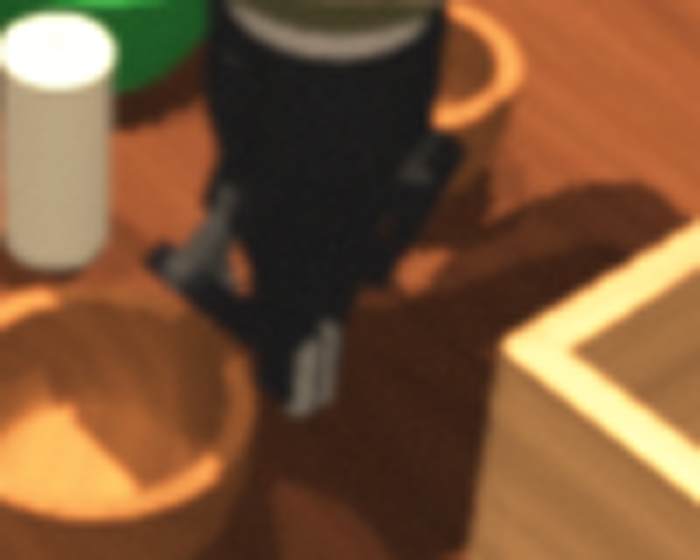

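```bash
python3 - <<'E'
from h import *
for z in (0,.005,.01,.02): print(z,ray('scene',[[292.4,248.8]],z).round(4))
print(ray('scene',[[210+418/5-.4,150+480/5-.4]],.0105).round(4))
print(ray('scene',[[210+420/5-.4,150+456/5-.4]],.0265).round(4))
E
python3 -m creep '[[[0,0,1,0],[0,0,1,0],[0,0,1,0],[0,0,1,0],[0,0,0,0]]]' -1
python3 -c "
from h import *
plan(.6051,.1030,.064,3.9,1)"
```

```text
0 [[0.5638 0.1077 0.    ]]
0.005 [[0.5671 0.1114 0.005 ]]
0.01 [[0.5704 0.1151 0.01  ]]
0.02 [[0.577  0.1224 0.02  ]]
[[0.5624 0.108  0.0105]]
[[0.5623 0.1079 0.0265]]
t: 9.82
ee_pos: [0.5605, 0.0999, -0.0055]
eef_rot: [2.136, 2.301, 0.002]
contact_force: [-9.8, 0.0, 32.1]
finger_gap: 0.001
t 9.82 pos [ 0.5605  0.0999 -0.0055] head 4.3 tilt -1.0 F [-9.8  0.  32.1] gap 0.001 J6 -0.11
world d [44.6  3.1 69.5] dh -0.4
[np.float64(-0.2), np.float64(44.7), np.float64(-69.5), np.float64(0.4)]
```

```bash
python3 -m creep '[[[0,0,-40,0],[0,0,-42,0],[2,22,0,0],[1,23,0,0],[0,0,0,0]]]' -0.3
python3 -m creep '[[[0,0,10,0],[0,0,15,0],[0,0,12,0],[0,0,0,0],[0,0,0,0]]]' -0.3
python3 - <<'E'
from h import *
plan(.6051,.1030,.037,3.9,1)
s=bot.capture('scene')
k=cv2.resize(s[160:310,190:390],None,fx=4,fy=4,interpolation=cv2.INTER_CUBIC)
cv2.imwrite('pics/s7c.png',k)
E
```

```text
t: 10.45
ee_pos: [0.6056, 0.1062, 0.0732]
eef_rot: [2.137, 2.302, 0.001]
contact_force: [-0.3, 0.6, -0.6]
finger_gap: 0.348
t: 11.08
ee_pos: [0.6051, 0.1062, 0.0366]
eef_rot: [2.137, 2.302, 0.0]
contact_force: [0.0, 0.5, 0.1]
finger_gap: 0.35
t 11.07 pos [0.6051 0.1062 0.0366] head 4.3 tilt -1.0 F [0.  0.5 0.1] gap 0.35 J6 -0.09
world d [ 0.  -3.2  0.4] dh -0.4
[np.float64(-3.2), np.float64(-0.2), np.float64(-0.4), np.float64(0.4)]
```

View pics/s7c.png

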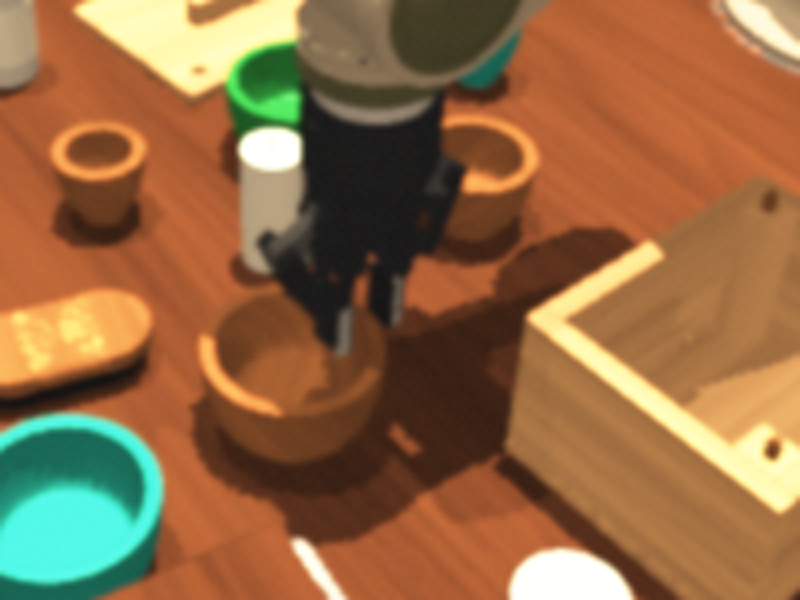

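```bash
python3 -m creep '[[[-3,0,0,0.3],[0,0,0,0],[0,0,0,0],[0,0,0,0],[0,0,0,0]]]' -1
python3 -m creep '[[[0,0,-5,0],[0,0,-20,0],[0,0,-40,0],[0,0,-40,0],[0,0,-30,0]]]' -1
python3 - <<'E'
from h import *
# box centre .4574,.2640, yaw 3.9: pinch at -0.048 along box x
a=np.radians(3.9); c=np.array([.4574,.2640])-.048*np.array([np.cos(a),np.sin(a)]); print(c)
plan(c[0],c[1],.18,3.9,5)
s=bot.capture('scene')
cv2.imwrite('pics/s8c.png',cv2.resize(s[100:340,180:460],None,fx=2.5,fy=2.5,interpolation=cv2.INTER_CUBIC))
E
```

```text
t: 11.75
ee_pos: [0.6057, 0.1031, 0.0371]
eef_rot: [2.142, 2.296, 0.002]
contact_force: [-0.6, 0.5, 6.0]
finger_gap: 0.091
t: 12.38
ee_pos: [0.6046, 0.1032, 0.1725]
eef_rot: [-2.143, -2.296, 0.001]
contact_force: [-0.2, 0.2, -2.2]
finger_gap: 0.09
[0.40951115 0.26073527]
t 12.38 pos [0.6046 0.1032 0.1725] head 4.0 tilt -1.0 F [-0.2  0.2 -2.2] gap 0.09 J6 -0.09
world d [-195.1  157.5    7.5] dh -0.1
[np.float64(34.1), np.float64(-36.7), np.float64(-1.5), np.float64(0.0)]
[np.float64(34.1), np.float64(-36.8), np.float64(-1.5), np.float64(0.0)]
[np.float64(34.1), np.float64(-36.8), np.float64(-1.5), np.float64(0.0)]
[np.float64(34.1), np.float64(-36.8), np.float64(-1.5), np.float64(0.0)]
[np.float64(34.1), np.float64(-36.8), np.float64(-1.5), np.float64(0.0)]
```

View pics/s8c.png

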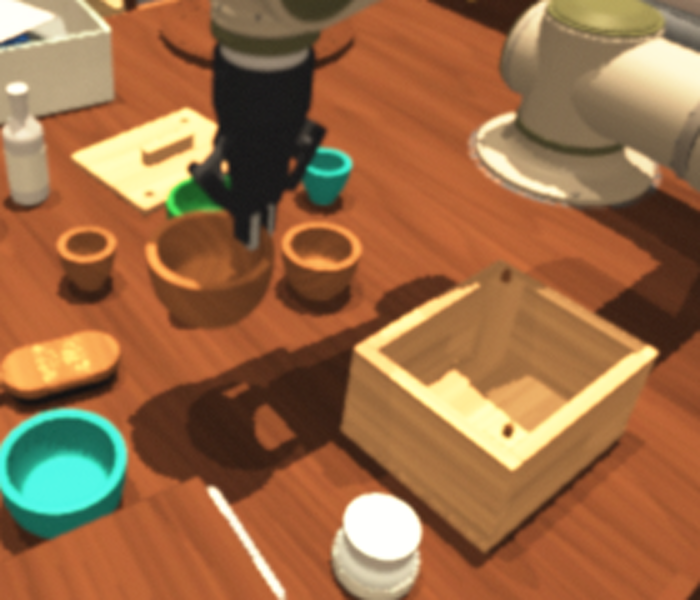

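```bash
python3 -m creep '[[[34,-37,-3,0],[34,-37,-3,0],[34,-37,-1,0],[34,-37,0,0],[34,-36,0,0]]]' -1
python3 -m creep '[[[0,0,0,0],[0,0,5,0],[0,0,15,0],[0,0,15,0],[0,0,15,0]]]' -1
python3 - <<'E'
from h import *
plan(.4095,.2607,.045,3.9,1)
s=bot.capture('scene');t=bot.capture('top')
cv2.imwrite('pics/s9c.png',np.hstack([cv2.resize(s[140:340,280:480],None,fx=2,fy=2,interpolation=cv2.INTER_CUBIC),cv2.resize(t[150:350,60:260],None,fx=2,fy=2,interpolation=cv2.INTER_CUBIC)]))
E
```

```text
t: 13.05
ee_pos: [0.4077, 0.2606, 0.1773]
eef_rot: [-2.143, -2.295, 0.004]
contact_force: [0.4, 1.0, -2.5]
finger_gap: 0.09
t: 13.68
ee_pos: [0.4105, 0.2592, 0.1271]
eef_rot: [-2.145, -2.295, 0.002]
contact_force: [0.4, 0.1, -3.8]
finger_gap: 0.092
t 13.68 pos [0.4105 0.2592 0.1271] head 3.9 tilt -1.0 F [ 0.4  0.1 -3.8] gap 0.092 J6 0.25
world d [ -1.    1.5 -82.1] dh 0.0
[np.float64(1.6), np.float64(-0.9), np.float64(82.1), np.float64(-0.0)]
```

View pics/s9c.png

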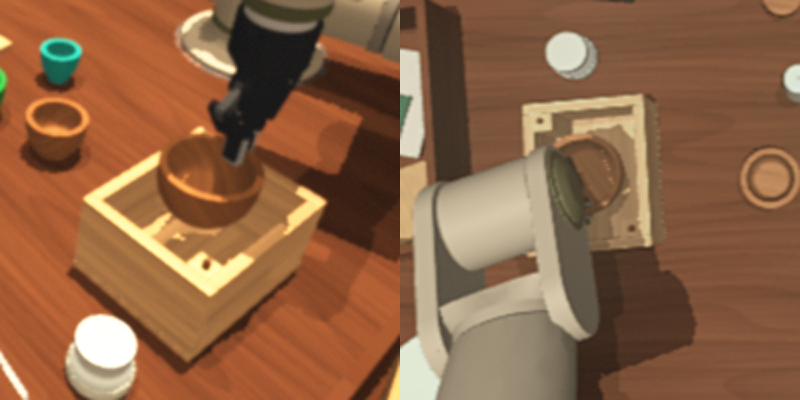

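```bash
python3 -m creep '[[[1,-1,20,0],[0,0,20,0],[0,0,20,0],[0,0,12,0],[0,0,5,0]]]' -1
python3 -m creep '[[[0,0,2,0],[0,0,1,0],[0,0,0.5,0],[0,0,0.5,0],[0,0,0.5,0]]]' -1
python3 -c "
from h import *
plan(.4095,.2607,.045,3.9,1)"
```

```text
t: 14.4
ee_pos: [0.4091, 0.2608, 0.0511]
eef_rot: [-2.144, -2.296, 0.001]
contact_force: [-0.6, -0.4, -2.3]
finger_gap: 0.088
t: 15.02
ee_pos: [0.4095, 0.2612, 0.0474]
eef_rot: [2.143, 2.296, 0.003]
contact_force: [2.8, -0.9, 2.5]
finger_gap: 0.088
t 15.03 pos [0.4095 0.2612 0.0474] head 4.0 tilt -1.0 F [ 2.8 -0.9  2.5] gap 0.088 J6 0.25
world d [-0.  -0.5 -2.4] dh -0.1
[np.float64(-0.5), np.float64(-0.1), np.float64(2.4), np.float64(0.1)]
```

```bash
python3 -m creep '[[[0,0,0.7,0],[0,0,0.3,0],[0,0,0,0],[0,0,0,0],[0,0,0,0]]]' -1
python3 -m creep '[[[0,0,0,0],[0,0,0,0],[0,0,-5,0],[0,0,-30,0],[0,0,-60,0]]]' -0.45
python3 -c "
from h import *
plan(.4085,.0211,.1,3.9,5)"
```

```text
t: 15.65
ee_pos: [0.4099, 0.2613, 0.0466]
eef_rot: [2.143, 2.296, 0.004]
contact_force: [4.6, 0.2, 6.0]
finger_gap: 0.089
t: 16.27
ee_pos: [0.4072, 0.2605, 0.1403]
eef_rot: [-2.141, -2.294, 0.009]
contact_force: [1.5, 0.2, 0.1]
finger_gap: 0.276
t 16.27 pos [0.4072 0.2605 0.1403] head 4.0 tilt -0.99998 F [1.5 0.2 0.1] gap 0.276 J6 0.25
world d [   1.3 -239.4  -40.3] dh -0.1
[np.float64(-47.8), np.float64(-3.0), np.float64(8.1), np.float64(0.0)]
[np.float64(-47.8), np.float64(-3.0), np.float64(8.1), np.float64(0.0)]
[np.float64(-47.8), np.float64(-3.0), np.float64(8.1), np.float64(0.0)]
[np.float64(-47.8), np.float64(-3.0), np.float64(8.1), np.float64(0.0)]
[np.float64(-47.8), np.float64(-3.0), np.float64(8.1), np.float64(0.0)]
```

```bash
python3 -m creep '[[[-48,-2,0,0],[-48,-2,0,0],[-48,-2,10,0],[-48,-3,15,0],[-47,-3,15,0]]]' -0.3
python3 - <<'E'
from h import *
plan(.4115,.0213,.040,3.9,1)
s=bot.capture('scene')
cv2.imwrite('pics/s10.png',np.hstack([cv2.resize(s[120:340,260:480],None,fx=3,fy=3,interpolation=cv2.INTER_CUBIC)]))
E
```

```text
t: 16.9
ee_pos: [0.4126, 0.0205, 0.1004]
eef_rot: [-2.143, -2.296, 0.0]
contact_force: [1.4, 0.4, -0.4]
finger_gap: 0.352
t 16.90 pos [0.4126 0.0205 0.1004] head 4.0 tilt -1.0 F [ 1.4  0.4 -0.4] gap 0.352 J6 -0.31
world d [ -1.1   0.8 -60.4] dh -0.1
[np.float64(0.8), np.float64(-1.0), np.float64(60.4), np.float64(0.1)]
```

View pics/s10.png

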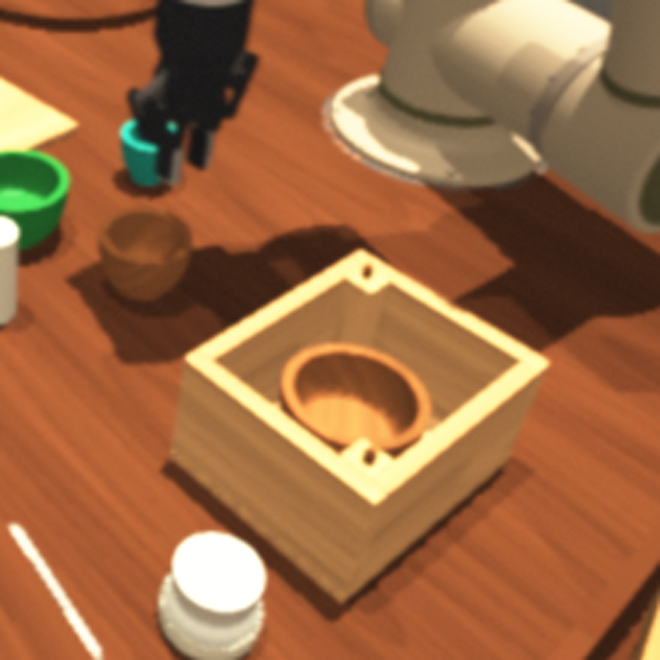

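```bash
python3 -m creep '[[[1,-1,20,0],[0,0,20,0],[0,0,15,0],[0,0,5,0],[0,0,0,0]]]' -0.3
python3 -m creep '[[[0,0,0,0],[0,0,0,0],[0,0,0,0],[0,0,0,0],[0,0,0,0]]]' -1
python3 -m creep '[[[0,0,-5,0],[0,0,-20,0],[0,0,-40,0],[0,0,-40,0],[0,0,-30,0]]]' -1
python3 - <<'E'
from h import *
plan(.4115,.0213,.040,3.9,1)
s=bot.capture('scene');t=bot.capture('top');cv2.imwrite('pics/t11f.png',t);cv2.imwrite('pics/s11f.png',s)
cv2.imwrite('pics/s11.png',np.hstack([cv2.resize(s[60:260,240:440],None,fx=2,fy=2,interpolation=cv2.INTER_CUBIC),cv2.resize(t[190:290,110:210],None,fx=4,fy=4,interpolation=cv2.INTER_CUBIC)]))
E
```

```text
t: 17.58
ee_pos: [0.412, 0.0228, 0.0409]
eef_rot: [-2.143, -2.296, 0.001]
contact_force: [0.2, 0.1, 0.4]
finger_gap: 0.35
t: 18.2
ee_pos: [0.4127, 0.0227, 0.0416]
eef_rot: [2.143, 2.296, 0.001]
contact_force: [-0.4, 1.4, 7.3]
finger_gap: 0.084
t: 18.82
ee_pos: [0.412, 0.0228, 0.1776]
eef_rot: [2.143, 2.296, 0.001]
contact_force: [0.1, 0.9, -1.9]
finger_gap: 0.083
t 18.82 pos [0.412  0.0228 0.1776] head 4.0 tilt -1.0 F [ 0.1  0.9 -1.9] gap 0.083 J6 -0.30
world d [  -0.5   -1.5 -137.6] dh -0.1
[np.float64(-1.4), np.float64(-0.6), np.float64(137.6), np.float64(0.1)]
```

View pics/s11.png

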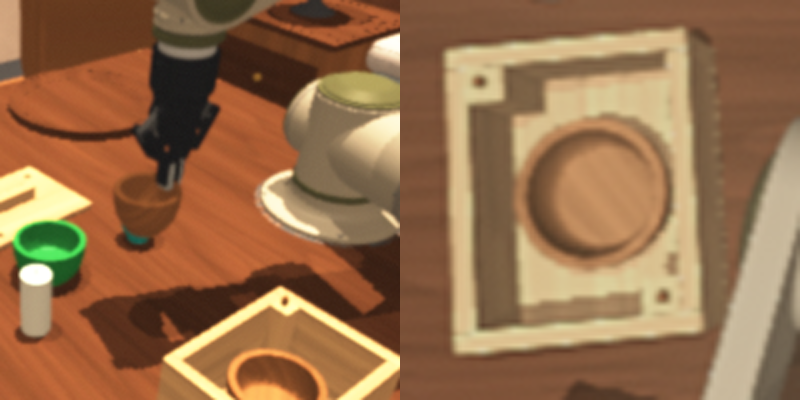

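```bash
python3 - <<'E'
from h import *
t=cv2.imread('pics/t11f.png'); K=8
x0,y0,x1,y1=128,210,182,266
b=cv2.resize(t[y0:y1,x0:x1],None,fx=K,fy=K,interpolation=cv2.INTER_CUBIC)
hsv=cv2.cvtColor(b,cv2.COLOR_BGR2HSV); m=((hsv[:,:,1]>112)&(hsv[:,:,0]<18)).astype(np.uint8)*255
m=cv2.morphologyEx(m,cv2.MORPH_OPEN,np.ones((15,15)))
cs,_=cv2.findContours(m,cv2.RETR_EXTERNAL,cv2.CHAIN_APPROX_NONE); c=max(cs,key=cv2.contourArea); H=cv2.convexHull(c); e=cv2.fitEllipse(H)
cv2.ellipse(b,e,(0,255,0),1); cv2.drawContours(b,[H],-1,(255,0,0),1); cv2.imwrite('pics/e11.png',b)
ctr=(np.array(e[0])+.5)/K-.5+[x0,y0]; q=ray('top',ctr,.068)[0]; print(ctr,np.array(e[1])/K,q)
a=np.radians(4); g=q[:2]-.0375*np.array([np.cos(a),np.sin(a)]); print('grasp',g)
plan(g[0],g[1],.185,3.9,5)
E
```

```text
[147.3549633  238.89347649] [52.06002808 58.77706146] [0.45445764 0.29053998 0.068     ]
grasp [0.41704899 0.28792411]
t 18.93 pos [0.4132 0.0225 0.1785] head 4.0 tilt -0.99998 F [-0.2  0.2 -2.3] gap 0.078 J6 -0.30
world d [  3.9 265.4   6.5] dh -0.1
[np.float64(52.9), np.float64(4.4), np.float64(-1.3), np.float64(0.0)]
[np.float64(52.9), np.float64(4.4), np.float64(-1.3), np.float64(0.0)]
[np.float64(52.9), np.float64(4.4), np.float64(-1.3), np.float64(0.0)]
[np.float64(52.9), np.float64(4.4), np.float64(-1.3), np.float64(0.0)]
[np.float64(52.9), np.float64(4.4), np.float64(-1.3), np.float64(0.0)]
```

View pics/e11.png

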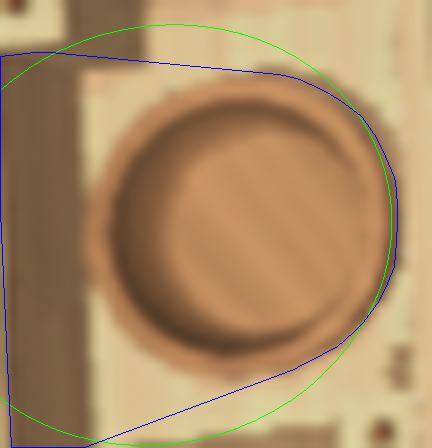

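```bash
python3 - <<'E'
from h import *
q=ray('top',[[240/8-.44+128,228/8-.44+210]],.068)[0]; print(q)
a=np.radians(4); g=q[:2]-.0375*np.array([np.cos(a),np.sin(a)]); print('grasp',g)
plan(g[0],g[1],.185,3.9,1)
E
```

```text
[0.45605236 0.2626995  0.068     ]
grasp [0.41864371 0.26008363]
t 18.93 pos [0.4132 0.0225 0.1785] head 4.0 tilt -0.99998 F [-0.2  0.2 -2.3] gap 0.078 J6 -0.30
world d [  5.5 237.5   6.5] dh -0.1
[np.float64(236.6), np.float64(21.9), np.float64(-6.5), np.float64(0.1)]
```

```bash
python3 -m creep '[[[48,5,0,0],[48,5,0,0],[48,5,0,0],[48,4,0,0],[47,4,0,0]]]' -1
python3 -m creep '[[[0,0,0,0],[0,0,10,0],[0,0,25,0],[0,0,25,0],[0,0,10,0]]]' -1
python3 - <<'E'
from h import *
plan(.4194,.2626,.067,3.9,1)
s=bot.capture('scene');t=bot.capture('top')
cv2.imwrite('pics/s12.png',np.hstack([cv2.resize(s[160:310,310:460],None,fx=2.67,fy=2.67,interpolation=cv2.INTER_CUBIC),cv2.resize(t[190:290,110:210],None,fx=4,fy=4,interpolation=cv2.INTER_CUBIC)]))
E
```

```text
t: 19.55
ee_pos: [0.4179, 0.2642, 0.1745]
eef_rot: [-2.143, -2.296, 0.004]
contact_force: [1.2, 0.1, -1.8]
finger_gap: 0.078
t: 20.18
ee_pos: [0.418, 0.2614, 0.1041]
eef_rot: [-2.144, -2.294, 0.005]
contact_force: [0.3, -0.2, -1.3]
finger_gap: 0.082
t 20.18 pos [0.418  0.2614 0.1041] head 3.9 tilt -0.99999 F [ 0.3 -0.2 -1.3] gap 0.082 J6 0.25
world d [  1.4   1.2 -37.1] dh 0.0
[np.float64(1.1), np.float64(1.5), np.float64(37.1), np.float64(-0.0)]
```

View pics/s12.png

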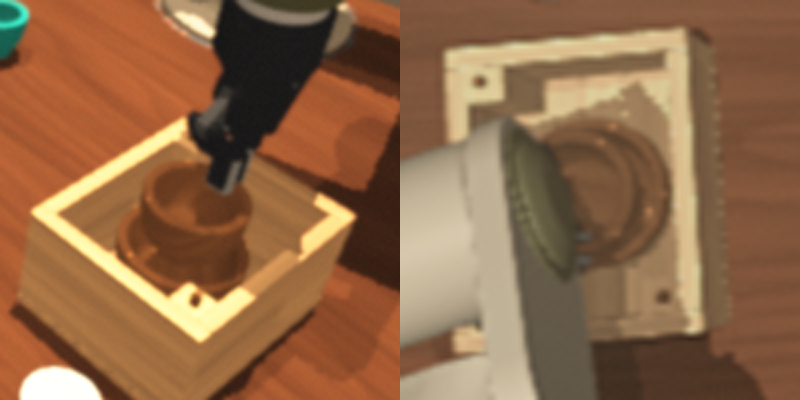

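```bash
python3 - <<'E'
from h import *
a=np.linspace(0,2*np.pi,90)
C=np.array([.4568,.2637]); G=np.array([.418+.0374,.2614+.0011])
s=bot.capture('scene');t=bot.capture('top');st=bot.get_state();z=st['ee_pos'][2]-.041+.057;print(z)
S=cv2.resize(s[160:310,310:460],None,fx=4,fy=4,interpolation=cv2.INTER_CUBIC);T=cv2.resize(t[190:290,110:210],None,fx=6,fy=6,interpolation=cv2.INTER_CUBIC)
for c,r,h,col in((C,.052,.068,(0,255,0)),(G,.0415,z,(255,255,0))):
    P=np.c_[c[0]+r*np.cos(a),c[1]+r*np.sin(a),np.full(90,h)]
    cv2.polylines(S,[np.int32((proj('scene',P)-[310,160]+.5)*4)],True,col,1); cv2.polylines(T,[np.int32((proj('top',P)-[110,190]+.5)*6)],True,col,1)
cv2.imwrite('pics/s13.png',S[100:500]);cv2.imwrite('pics/t13.png',T[100:500])
E
```

```text
0.12236354579865016
```

View pics/s13.png

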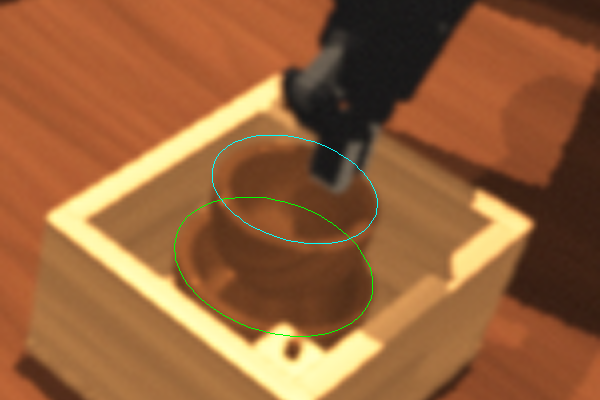

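View pics/t13.png

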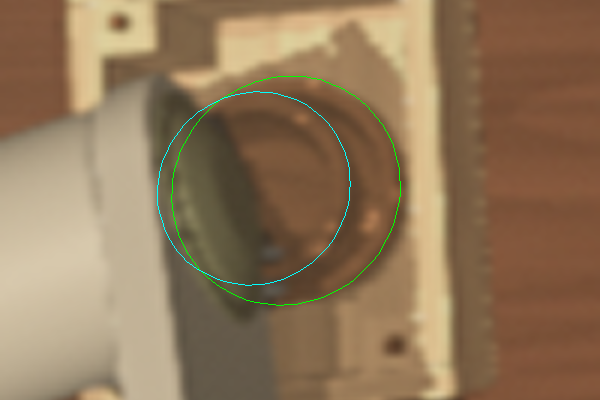

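```bash
python3 -m creep '[[[1,3,8,0],[0,0,10,0],[0,0,7,0],[0,0,3,0],[0,0,2,0]]]' -1
python3 -m creep '[[[0,0,1.5,0],[0,0,1,0],[0,0,1,0],[0,0,1,0],[0,0,0,0]]]' -1
python3 - <<'E'
from h import *
plan(.4194,.2626,.067,3.9,1)
s=bot.capture('scene')
cv2.imwrite('pics/s14.png',cv2.resize(s[160:310,310:460],None,fx=4,fy=4,interpolation=cv2.INTER_CUBIC))
E
```

```text
t: 21.0
ee_pos: [0.4216, 0.264, 0.0758]
eef_rot: [-2.143, -2.297, 0.0]
contact_force: [-1.5, -0.7, -2.7]
finger_gap: 0.082
t: 21.62
ee_pos: [0.4216, 0.2639, 0.0714]
eef_rot: [-2.143, -2.297, 0.0]
contact_force: [-0.7, 0.4, -2.0]
finger_gap: 0.079
t 21.62 pos [0.4216 0.2639 0.0714] head 4.0 tilt -1.0 F [-0.7  0.4 -2. ] gap 0.079 J6 0.25
world d [-2.2 -1.3 -4.4] dh -0.1
[np.float64(-1.2), np.float64(-2.3), np.float64(4.4), np.float64(0.1)]
```

View pics/s14.png

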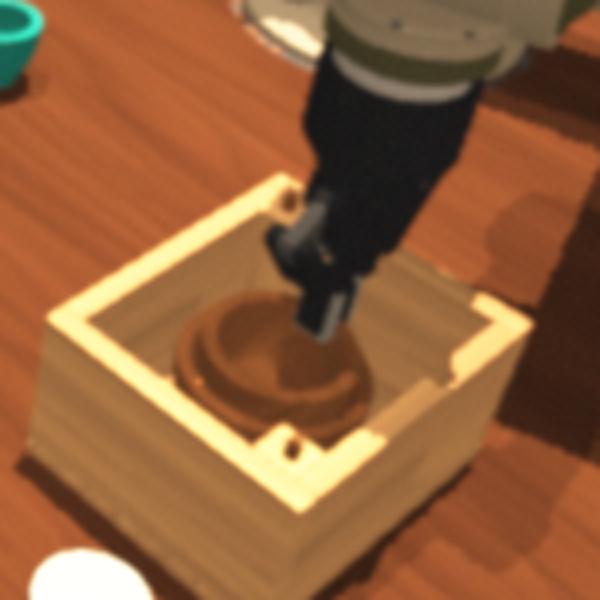

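```bash
python3 -m creep '[[[0,0,1.2,0],[0,0,1,0],[0,0,0.8,0],[0,0,0.5,0],[0,0,0,0]]]' -1
python3 -m creep '[[[0,0,1,0],[0,0,0.5,0],[0,0,0,0],[0,0,0,0],[0,0,0,0]]]' -1
python3 -c "
from h import *
plan(.4194,.2626,.067,3.9,1)"
```

```text
t: 22.3
ee_pos: [0.4215, 0.2639, 0.068]
eef_rot: [-2.143, -2.297, 0.0]
contact_force: [0.1, 0.1, -0.4]
finger_gap: 0.085
t: 22.92
ee_pos: [0.4216, 0.264, 0.0677]
eef_rot: [2.143, 2.297, 0.001]
contact_force: [-5.6, -2.0, 15.0]
finger_gap: 0.081
t 22.93 pos [0.4216 0.264  0.0677] head 4.0 tilt -1.0 F [-5.6 -2.  15. ] gap 0.081 J6 0.25
world d [-2.2 -1.4 -0.7] dh -0.1
[np.float64(-1.3), np.float64(-2.2), np.float64(0.7), np.float64(0.1)]
```

```bash
python3 -m creep '[[[0,0,-0.5,0],[0,0,0,0],[0,0,-5,0],[0,0,-30,0],[0,0,-60,0]]]' -0.45
python3 - <<'E'
from h import *
# small centre .6542,-.1201 wall mid r .027
a=np.radians(4);g=np.array([.6542,-.1201])-.027*np.array([np.cos(a),np.sin(a)]);print(g)
plan(g[0],g[1],.1,3.9,8)
E
```

```text
t: 23.55
ee_pos: [0.4208, 0.2635, 0.1617]
eef_rot: [-2.142, -2.295, 0.006]
contact_force: [1.3, 0.7, 0.5]
finger_gap: 0.275
[ 0.62726577 -0.12198342]
t 23.55 pos [0.4208 0.2635 0.1617] head 3.9 tilt -0.99999 F [1.3 0.7 0.5] gap 0.275 J6 0.25
world d [ 206.5 -385.5  -61.7] dh -0.0
[np.float64(-49.9), np.float64(22.4), np.float64(7.7), np.float64(0.0)]
[np.float64(-49.8), np.float64(22.4), np.float64(7.7), np.float64(0.0)]
[np.float64(-49.8), np.float64(22.4), np.float64(7.7), np.float64(0.0)]
[np.float64(-49.8), np.float64(22.4), np.float64(7.7), np.float64(0.0)]
[np.float64(-49.8), np.float64(22.5), np.float64(7.7), np.float64(0.0)]
[np.float64(-49.8), np.float64(22.5), np.float64(7.7), np.float64(0.0)]
[np.float64(-49.8), np.float64(22.5), np.float64(7.7), np.float64(0.0)]
[np.float64(-49.8), np.float64(22.5), np.float64(7.7), np.float64(0.0)]
```

```bash
python3 -m creep '[[[-50,22,0,0],[-50,22,0,0],[-50,22,0,0],[-50,22,0,0],[-50,23,0,0]]]' -0.3
python3 -m creep '[[[-50,23,0,0],[-50,23,0,0],[-49,23,0,0],[0,0,35,0],[0,0,40,0]]]' -0.3
python3 - <<'E'
from h import *
plan(.6273,-.1220,.036,3.9,1)
s=bot.capture('scene');t=bot.capture('top');cv2.imwrite('pics/t15f.png',t)
cv2.imwrite('pics/s15.png',np.hstack([cv2.resize(s[120:270,150:300],None,fx=2.67,fy=2.67,interpolation=cv2.INTER_CUBIC),cv2.resize(t[190:290,110:210],None,fx=4,fy=4,interpolation=cv2.INTER_CUBIC)]))
E
```

```text
t: 24.18
ee_pos: [0.5503, 0.0204, 0.1622]
eef_rot: [2.143, 2.296, 0.0]
contact_force: [1.5, 0.9, 0.8]
finger_gap: 0.352
t: 24.8
ee_pos: [0.6291, -0.1226, 0.0863]
eef_rot: [2.144, 2.295, 0.001]
contact_force: [0.8, -0.9, -0.3]
finger_gap: 0.352
t 24.80 pos [ 0.6291 -0.1226  0.0863] head 3.9 tilt -1.0 F [ 0.8 -0.9 -0.3] gap 0.352 J6 -0.44
world d [ -1.8   0.6 -50.3] dh 0.0
[np.float64(0.7), np.float64(-1.8), np.float64(50.3), np.float64(-0.0)]
```

View pics/s15.png

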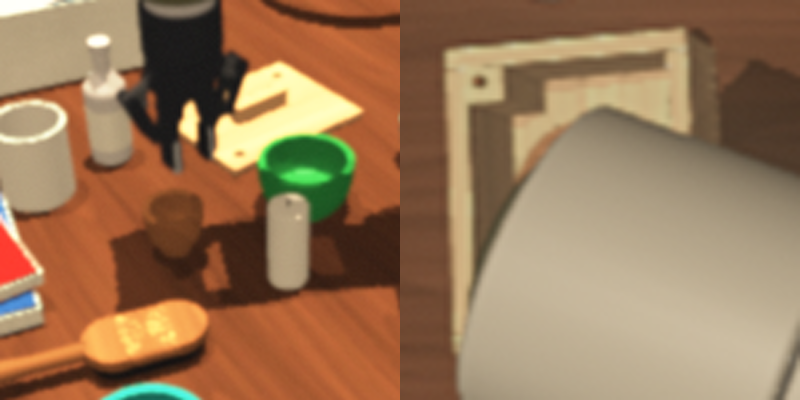

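```bash
python3 -m creep '[[[1,-2,20,0],[0,0,20,0],[0,0,8,0],[0,0,3,0],[0,0,0,0]]]' -0.3
python3 -m creep '[[[0,0,0,0],[0,0,0,0],[0,0,0,0],[0,0,0,0],[0,0,0,0]]]' -1
python3 -m creep '[[[0,0,-5,0],[0,0,-20,0],[0,0,-40,0],[0,0,-40,0],[0,0,-40,0]]]' -1
python3 - <<'E'
from h import *
plan(.4295,.2627,.182,3.9,8)
s=bot.capture('scene');cv2.imwrite('pics/s16f.png',s)
cv2.imwrite('pics/s16.png',np.hstack([cv2.resize(s[80:270,150:340],None,fx=2,fy=2,interpolation=cv2.INTER_CUBIC),cv2.resize(s[180:330,310:460],(380,380),interpolation=cv2.INTER_CUBIC)]))
E
```

```text
t: 25.52
ee_pos: [0.6271, -0.121, 0.0368]
eef_rot: [2.143, 2.296, 0.001]
contact_force: [0.6, 0.6, -0.4]
finger_gap: 0.352
t: 26.15
ee_pos: [0.6273, -0.121, 0.0369]
eef_rot: [2.142, 2.295, 0.002]
contact_force: [0.9, 0.6, 6.1]
finger_gap: 0.093
t: 26.78
ee_pos: [0.6261, -0.1207, 0.1819]
eef_rot: [-2.143, -2.296, 0.001]
contact_force: [0.3, -0.6, -1.0]
finger_gap: 0.092
t 26.77 pos [ 0.6261 -0.1207  0.1819] head 4.0 tilt -1.0 F [ 0.3 -0.6 -1. ] gap 0.092 J6 -0.44
world d [-1.966e+02  3.834e+02  1.000e-01] dh -0.1
[np.float64(49.5), np.float64(-21.2), np.float64(-0.0), np.float64(0.0)]
[np.float64(49.5), np.float64(-21.2), np.float64(-0.0), np.float64(0.0)]
[np.float64(49.5), np.float64(-21.2), np.float64(-0.0), np.float64(0.0)]
[np.float64(49.5), np.float64(-21.2), np.float64(-0.0), np.float64(0.0)]
[np.float64(49.5), np.float64(-21.2), np.float64(-0.0), np.float64(0.0)]
[np.float64(49.5), np.float64(-21.2), np.float64(-0.0), np.float64(0.0)]
[np.float64(49.5), np.float64(-21.2), np.float64(-0.0), np.float64(0.0)]
[np.float64(49.5), np.float64(-21.3), np.float64(-0.0), np.float64(0.0)]
```

View pics/s16.png

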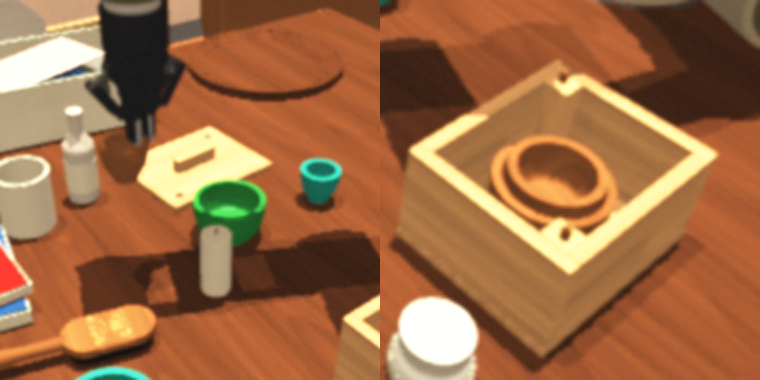

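```bash
python3 -m creep '[[[49,-21,0,0],[50,-21,0,0],[50,-21,0,0],[50,-21,0,0],[50,-21,0,0]]]' -1
python3 - <<'E'
from h import *
s=cv2.imread('pics/s16f.png'); K=8
a=np.linspace(0,2*np.pi,90)
S=cv2.resize(s[220:280,345:415],None,fx=8,fy=8,interpolation=cv2.INTER_CUBIC)
for c,r,h,col in(((.4576,.2646),.052,.068,(0,255,0)),((.4576,.2646),.0415,.083,(255,255,0)),((.4576,.2646),.0335,.083,(255,255,0))):
    P=np.c_[c[0]+r*np.cos(a),c[1]+r*np.sin(a),np.full(90,h)]
    cv2.polylines(S,[np.int32((proj('scene',P)-[345,220]+.5)*8)],True,col,1)
cv2.imwrite('pics/s17.png',S); plan(.4306,.2627,.182,3.9,3)
E
```

```text
t: 27.45
ee_pos: [0.5033, 0.1216, 0.1807]
eef_rot: [-2.143, -2.296, 0.001]
contact_force: [0.5, 0.3, -0.5]
finger_gap: 0.089
t 27.45 pos [0.5033 0.1216 0.1807] head 3.9 tilt -1.0 F [ 0.5  0.3 -0.5] gap 0.089 J6 -0.06
world d [-72.7 141.1   1.3] dh -0.0
[np.float64(48.6), np.float64(-21.0), np.float64(-0.4), np.float64(0.0)]
[np.float64(48.6), np.float64(-21.0), np.float64(-0.4), np.float64(0.0)]
[np.float64(48.6), np.float64(-21.0), np.float64(-0.4), np.float64(0.0)]
```

View pics/s17.png

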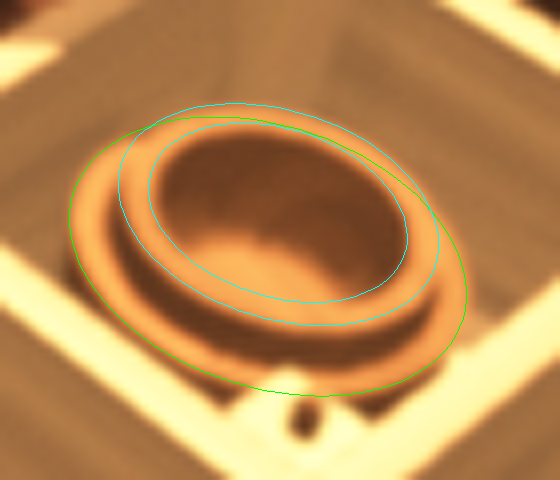

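```bash
python3 -m creep '[[[49,-21,0,0],[50,-20,0,0],[49,-20,0,0],[0,0,10,0],[0,0,20,0]]]' -1
python3 -m creep '[[[0,0,20,0],[0,0,15,0],[0,0,0,0],[0,0,0,0],[0,0,0,0]]]' -1
python3 - <<'E'
from h import *
plan(.4315,.265,.082,3.9,1)
s=bot.capture('scene');st=bot.get_state();p=st['ee_pos'];z=p[2]-.037+.054;a=np.linspace(0,2*np.pi,90)
S=cv2.resize(s[190:280,335:435],None,fx=7,fy=7,interpolation=cv2.INTER_CUBIC)
for c,r,h,col in((p[:2]+[.0269,.001],.031,z,(0,255,0)),((.458,.266),.0415,.083,(255,255,0))):
    P=np.c_[c[0]+r*np.cos(a),c[1]+r*np.sin(a),np.full(90,h)]
    cv2.polylines(S,[np.int32((proj('scene',P)-[335,190]+.5)*7)],True,col,1)
cv2.imwrite('pics/s18.png',S)
E
```

```text
t: 28.08
ee_pos: [0.4337, 0.2638, 0.1506]
eef_rot: [2.142, 2.297, 0.001]
contact_force: [-0.1, 0.4, -0.7]
finger_gap: 0.095
t: 28.7
ee_pos: [0.434, 0.2637, 0.1165]
eef_rot: [2.143, 2.296, 0.001]
contact_force: [-0.1, -0.3, -1.1]
finger_gap: 0.089
t 28.70 pos [0.434  0.2637 0.1165] head 3.9 tilt -1.0 F [-0.1 -0.3 -1.1] gap 0.089 J6 0.24
world d [ -2.5   1.3 -34.5] dh -0.0
[np.float64(1.5), np.float64(-2.4), np.float64(34.5), np.float64(0.0)]
```

View pics/s18.png

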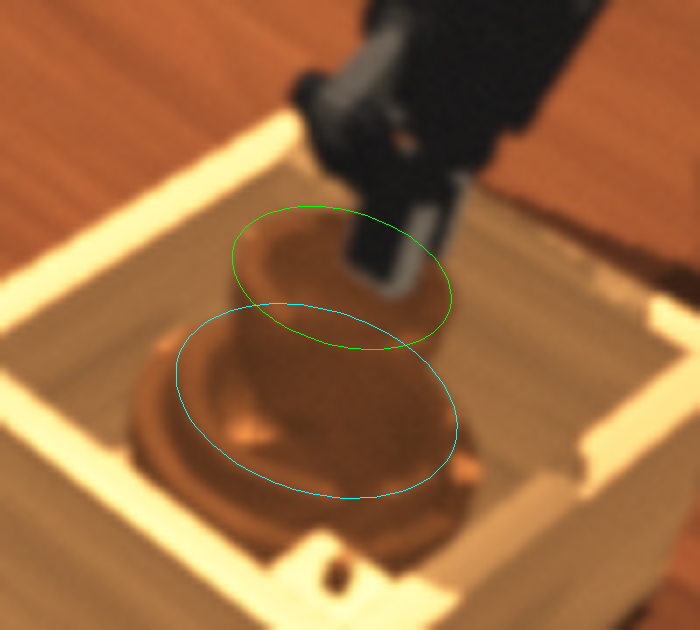

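```bash
python3 -m creep '[[[1.5,-2,8,0],[0,0,10,0],[0,0,8,0],[0,0,3,0],[0,0,2,0]]]' -1
python3 -m creep '[[[0,0,1.5,0],[0,0,1,0],[0,0,0.7,0],[0,0,0.5,0],[0,0,0,0]]]' -1
python3 -c "
from h import *
plan(.4315,.265,.081,3.9,1)"
```

```text
t: 29.38
ee_pos: [0.4316, 0.2651, 0.0847]
eef_rot: [-2.143, -2.297, 0.0]
contact_force: [-0.4, -0.8, -1.4]
finger_gap: 0.091
t: 30.0
ee_pos: [0.4316, 0.2651, 0.0813]
eef_rot: [2.143, 2.297, 0.0]
contact_force: [-0.3, 0.3, 0.1]
finger_gap: 0.093
t 30.00 pos [0.4316 0.2651 0.0813] head 4.0 tilt -1.0 F [-0.3  0.3  0.1] gap 0.093 J6 0.25
world d [-0.1 -0.1 -0.3] dh -0.1
[np.float64(-0.1), np.float64(-0.1), np.float64(0.3), np.float64(0.1)]
```

Commanded 80.8; contact is just about beginning. One more small step, then release.

```bash
python3 -m creep '[[[0,0,0.5,0],[0,0,0.4,0],[0,0,0,0],[0,0,0,0],[0,0,0,0]]]' -1
python3 -c "
from h import *
plan(.4315,.265,.081,3.9,1)"
```

```text
t: 30.62
ee_pos: [0.4316, 0.2653, 0.0811]
eef_rot: [2.143, 2.297, 0.001]
contact_force: [-4.0, -0.3, 9.0]
finger_gap: 0.091
t 30.62 pos [0.4316 0.2653 0.0811] head 4.0 tilt -1.0 F [-4.  -0.3  9. ] gap 0.091 J6 0.25
world d [-0.1 -0.3 -0.1] dh -0.1
[np.float64(-0.3), np.float64(-0.1), np.float64(0.1), np.float64(0.1)]
```

```bash
python3 -m creep '[[[0,0,-0.3,0],[0,0,0,0],[0,0,-5,0],[0,0,-30,0],[0,0,-50,0]]]' -0.45
python3 - <<'E'
from h import *
plan(.4460,-.286,.166,-83.7,11)
E
```

```text
t: 31.25
ee_pos: [0.4309, 0.2648, 0.1658]
eef_rot: [-2.142, -2.295, 0.005]
contact_force: [1.0, -0.0, 1.2]
finger_gap: 0.274
t 31.25 pos [0.4309 0.2648 0.1658] head 3.9 tilt -0.99999 F [ 1.  -0.   1.2] gap 0.274 J6 0.25
world d [ 1.510e+01 -5.508e+02  2.000e-01] dh -87.6
[np.float64(-50.1), np.float64(-2.1), np.float64(-0.0), np.float64(8.0)]
[np.float64(-49.9), np.float64(4.9), np.float64(-0.0), np.float64(8.0)]
[np.float64(-48.7), np.float64(11.7), np.float64(-0.0), np.float64(8.0)]
[np.float64(-46.6), np.float64(18.4), np.float64(-0.0), np.float64(8.0)]
[np.float64(-43.6), np.float64(24.7), np.float64(-0.0), np.float64(8.0)]
[np.float64(-39.8), np.float64(30.5), np.float64(-0.0), np.float64(8.0)]
[np.float64(-35.2), np.float64(35.7), np.float64(-0.0), np.float64(8.0)]
[np.float64(-29.9), np.float64(40.2), np.float64(-0.0), np.float64(8.0)]
[np.float64(-24.0), np.float64(44.0), np.float64(-0.0), np.float64(8.0)]
[np.float64(-17.7), np.float64(46.9), np.float64(-0.0), np.float64(8.0)]
[np.float64(-11.0), np.float64(48.9), np.float64(-0.0), np.float64(8.0)]
```

```bash
python3 -m creep '[[[-50,-2,0,8],[-50,5,0,8],[-49,12,0,8],[-47,18,0,8],[-44,25,0,8]]]' -0.45
python3 -m creep '[[[-40,30,0,8],[-35,36,0,8],[-30,40,0,8],[-24,44,0,8],[-18,47,0,8]]]' 0.05
python3 - <<'E'
from h import *
plan(.4460,-.286,.07,-83.7,3)
s=bot.capture('scene');t=bot.capture('top');cv2.imwrite('pics/t19f.png',t)
cv2.imwrite('pics/s19.png',np.hstack([cv2.resize(s[180:330,310:460],None,fx=2.67,fy=2.67,interpolation=cv2.INTER_CUBIC),cv2.resize(t[190:290,110:210],None,fx=4,fy=4,interpolation=cv2.INTER_CUBIC)]))
E
```

```text
t: 31.88
ee_pos: [0.4381, 0.0119, 0.166]
eef_rot: [2.803, 1.419, 0.001]
contact_force: [0.8, -0.2, -1.1]
finger_gap: 0.275
t: 32.5
ee_pos: [0.4433, -0.2388, 0.166]
eef_rot: [3.119, 0.374, 0.001]
contact_force: [1.3, -0.0, -0.2]
finger_gap: 0.522
t 32.50 pos [ 0.4433 -0.2388  0.166 ] head -76.3 tilt -1.0 F [ 1.3 -0.  -0.2] gap 0.522 J6 0.60
world d [  2.7 -47.2 -96. ] dh -7.4
[np.float64(-2.8), np.float64(15.5), np.float64(32.0), np.float64(2.5)]
[np.float64(-2.2), np.float64(15.6), np.float64(32.0), np.float64(2.5)]
[np.float64(-1.5), np.float64(15.7), np.float64(32.0), np.float64(2.5)]
```

View pics/s19.png

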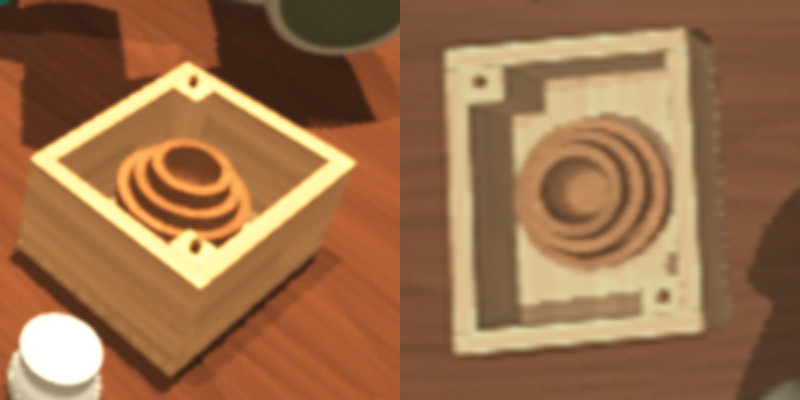

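```bash
python3 - <<'E'
from h import *
t0=cv2.imread('pics/top0.png'); t1=cv2.imread('pics/t19f.png')
def dot(im,u,v,w=4):
    g=im[v-w:v+w+1,u-w:u+w+1].astype(float).sum(2); bg=np.median(np.r_[g[0],g[-1],g[:,0],g[:,-1]]); d=np.clip(bg-g-60,0,None)
    yy,xx=np.mgrid[v-w:v+w+1,u-w:u+w+1]; return np.array([(d*xx).sum()/d.sum(),(d*yy).sum()/d.sum()])
k=4;
for nm,im,pts,z in(('lid',t0,[(328,214),(375,261)],.010),('pin0',t0,[(130,210),(175,263)],.116),('pin1',t1,[(130,210),(176,264)],.116)):
    c=np.array([dot(im,*p) for p in pts]); q=ray('top',c,z)[:,:2]; d=q[0]-q[1]
    print(nm,c.round(2).tolist(),q.round(4).tolist(),'mid',q.mean(0).round(4),'len %.4f ang %.2f'%(np.linalg.norm(d),np.degrees(np.arctan2(d[1],d[0]))-36.87))
for nm,im,(x0,y0,x1,y1),z in(('lid',t0,(312,190,395,285),.010),('box',t1,(112,190,196,285),.104)):
    K=6;b=cv2.resize(im[y0:y1,x0:x1],None,fx=K,fy=K,interpolation=cv2.INTER_CUBIC)
    h=cv2.cvtColor(b,cv2.COLOR_BGR2HSV); m=((h[:,:,1]<115)&(h[:,:,2]>165)).astype(np.uint8)*255
    m=cv2.morphologyEx(m,cv2.MORPH_CLOSE,np.ones((5,5)))
    cs,_=cv2.findContours(m,cv2.RETR_EXTERNAL,cv2.CHAIN_APPROX_NONE); c=max(cs,key=cv2.contourArea)[:,0].astype(float)
    P=(c+.5)/K-.5+[x0,y0]; q=ray('top',P,z)[:,:2].astype(np.float32); r=cv2.minAreaRect((q*1000)); print(nm,r)
    # edge line fit
    ctr=np.array(r[0])/1000; 
    bx=cv2.boxPoints(r)/1000; L=[]
    for i in range(4):
        A,B=bx[i],bx[(i+1)%4]; u=(B-A)/np.linalg.norm(B-A); n=np.array([-u[1],u[0]]); s=(q-A)@u/np.linalg.norm(B-A); dd=np.abs((q-A)@n)
        sel=q[(dd<.006)&(s>.12)&(s<.88)]; f=cv2.fitLine(sel,cv2.DIST_HUBER,0,1e-5,1e-5).ravel(); L.append((f[2:],f[:2])); 
    C=[]
    for i in range(4):
        p,u=L[i];p2,u2=L[(i+1)%4]; tt=np.linalg.solve(np.c_[u,-u2],p2-p); C.append(p+tt[0]*u)
    C=np.array(C); print(' corners ctr',C.mean(0).round(4),'sides',[round(float(np.linalg.norm(C[i]-C[i-1])),4) for i in range(4)],'dirs',[round(np.degrees(np.arctan2(u[1],u[0]))%90,2) for p,u in L])
E
```

```text
lid [[327.97, 214.42], [375.46, 261.25]] [[0.5157, -0.2195], [0.377, -0.3496]] mid [ 0.4464 -0.2846] len 0.1902 ang 6.28
pin0 [[129.5, 210.0], [175.4, 263.65]] [[0.5293, 0.3249], [0.3869, 0.202]] mid [0.4581 0.2634] len 0.1881 ang 3.91
pin1 [[129.49, 210.0], [175.4, 263.64]] [[0.5293, 0.3249], [0.387, 0.202]] mid [0.4581 0.2635] len 0.1881 ang 3.91
lid ((446.4599609375, -285.10101318359375), (203.02651977539062, 163.4359130859375), 6.348965167999268)
 corners ctr [ 0.4464 -0.2851] sides [0.1623, 0.2017, 0.162, 0.202] dirs [np.float32(6.51), np.float32(6.39), np.float32(6.42), np.float32(6.31)]
box ((458.49993896484375, 266.03790283203125), (202.3232421875, 162.69317626953125), 3.862170457839966)
 corners ctr [0.4584 0.266 ] sides [0.1611, 0.2009, 0.1613, 0.2004] dirs [np.float32(3.9), np.float32(3.94), np.float32(4.07), np.float32(4.0)]
```

```bash
python3 -m creep '[[[-3,15,30,2.5],[-2,15,35,2.5],[-1,15,30,2.3],[0,0,10,0],[0,0,0,0]]]' 0.05
python3 - <<'E'
from h import *
plan(.4464,-.2849,.009,-83.6,1)
s=bot.capture('scene')
cv2.imwrite('pics/s20.png',cv2.resize(s[100:220,180:320],None,fx=5,fy=5,interpolation=cv2.INTER_CUBIC))
E
```

```text
t: 33.22
ee_pos: [0.4465, -0.2817, 0.0608]
eef_rot: [-3.136, -0.184, 0.001]
contact_force: [-0.4, -1.8, 0.1]
finger_gap: 0.523
t 33.23 pos [ 0.4465 -0.2817  0.0608] head -83.3 tilt -1.0 F [-0.4 -1.8  0.1] gap 0.523 J6 0.67
world d [ -0.1  -3.2 -51.8] dh -0.3
[np.float64(-0.5), np.float64(3.2), np.float64(51.8), np.float64(0.3)]
```

View pics/s20.png

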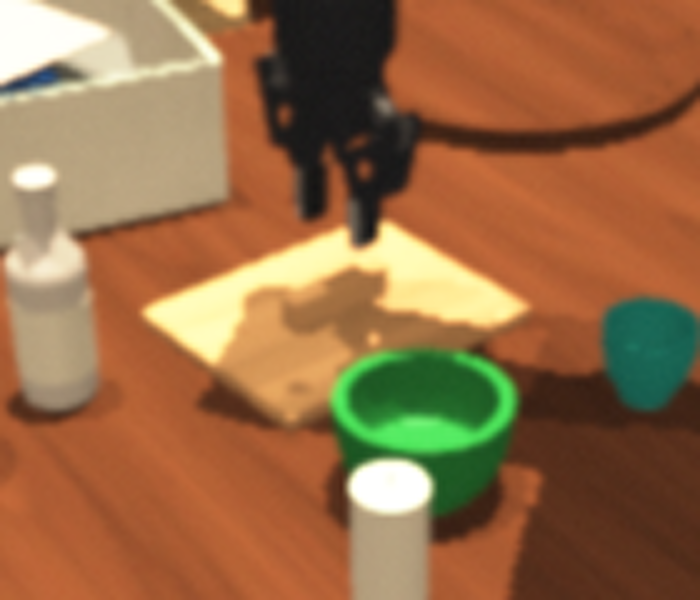

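```bash
python3 -m creep '[[[0,3,18,0.3],[0,0,18,0],[0,0,10,0],[0,0,4,0],[0,0,0,0]]]' 0.05
python3 -m creep '[[[0,0,0,0],[0,0,0,0],[0,0,0,0],[0,0,0,0],[0,0,0,0]]]' -1
python3 - <<'E'
from h import *
plan(.4464,-.2849,.011,-83.6,1)
s=bot.capture('scene')
cv2.imwrite('pics/s21.png',cv2.resize(s[100:220,180:320],None,fx=5,fy=5,interpolation=cv2.INTER_CUBIC))
E
```

```text
t: 33.9
ee_pos: [0.4471, -0.2855, 0.0111]
eef_rot: [3.136, 0.174, 0.001]
contact_force: [0.2, 0.9, -0.2]
finger_gap: 0.524
t: 34.52
ee_pos: [0.4471, -0.2855, 0.0113]
eef_rot: [3.136, 0.174, 0.001]
contact_force: [-0.5, 1.6, 5.7]
finger_gap: 0.191
t 34.52 pos [ 0.4471 -0.2855  0.0113] head -83.6 tilt -1.0 F [-0.5  1.6  5.7] gap 0.191 J6 0.67
world d [-0.7  0.6 -0.3] dh 0.0
[np.float64(-0.6), np.float64(-0.7), np.float64(0.3), np.float64(-0.0)]
```

View pics/s21.png

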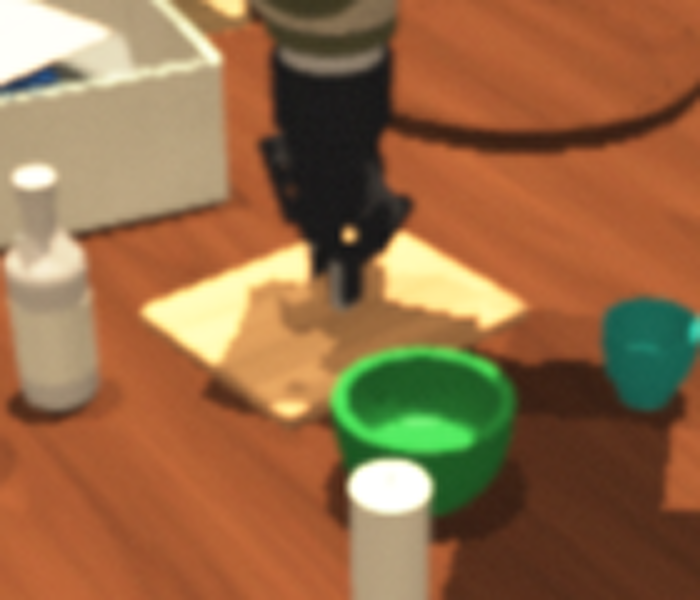

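```bash
python3 -m creep '[[[0,0,-5,0],[0,0,-20,0],[0,0,-40,0],[0,0,-50,0],[0,0,-50,0]]]' -1
python3 - <<'E'
from h import *
plan(.4595,.2662,.176,-86.05,13)
s=bot.capture('scene')
cv2.imwrite('pics/s22.png',cv2.resize(s[40:220,160:370],None,fx=3,fy=3,interpolation=cv2.INTER_CUBIC))
E
```

```text
t: 35.2
ee_pos: [0.4465, -0.2851, 0.1771]
eef_rot: [-3.136, -0.174, 0.001]
contact_force: [1.3, 0.3, -2.2]
finger_gap: 0.194
t 35.20 pos [ 0.4465 -0.2851  0.1771] head -83.6 tilt -1.0 F [ 1.3  0.3 -2.2] gap 0.194 J6 0.67
world d [ 13.  551.3  -1.1] dh -2.4
[np.float64(5.7), np.float64(-42.0), np.float64(0.1), np.float64(0.2)]
[np.float64(5.6), np.float64(-42.1), np.float64(0.1), np.float64(0.2)]
[np.float64(5.4), np.float64(-42.1), np.float64(0.1), np.float64(0.2)]
[np.float64(5.3), np.float64(-42.1), np.float64(0.1), np.float64(0.2)]
[np.float64(5.1), np.float64(-42.1), np.float64(0.1), np.float64(0.2)]
[np.float64(5.0), np.float64(-42.1), np.float64(0.1), np.float64(0.2)]
[np.float64(4.9), np.float64(-42.1), np.float64(0.1), np.float64(0.2)]
[np.float64(4.7), np.float64(-42.2), np.float64(0.1), np.float64(0.2)]
[np.float64(4.6), np.float64(-42.2), np.float64(0.1), np.float64(0.2)]
[np.float64(4.5), np.float64(-42.2), np.float64(0.1), np.float64(0.2)]
[np.float64(4.3), np.float64(-42.2), np.float64(0.1), np.float64(0.2)]
[np.float64(4.2), np.float64(-42.2), np.float64(0.1), np.float64(0.2)]
[np.float64(4.1), np.float64(-42.2), np.float64(0.1), np.float64(0.2)]
```

View pics/s22.png

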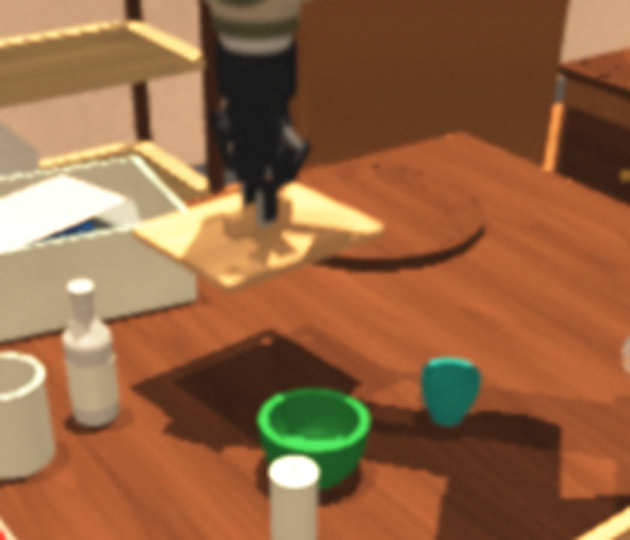

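```bash
python3 -m creep '[[[3,-25,0,0.3],[6,-45,0,0.3],[6,-45,0,0.3],[6,-45,0,0.3],[6,-45,0,0.3]]]' -1
python3 -m creep '[[[5,-45,0,0.3],[5,-45,0,0.3],[5,-45,0,0.3],[5,-45,0,0],[5,-45,0,0]]]' -1
python3 - <<'E'
from h import *
plan(.4595,.2662,.160,-86.05,5)
E
```

```text
t: 35.88
ee_pos: [0.453, -0.0773, 0.1755]
eef_rot: [-3.139, -0.132, 0.0]
contact_force: [0.5, 0.1, -2.1]
finger_gap: 0.194
t: 36.5
ee_pos: [0.461, 0.149, 0.1755]
eef_rot: [3.14, 0.108, -0.001]
contact_force: [0.4, -0.2, -1.5]
finger_gap: 0.201
t 36.50 pos [0.461  0.149  0.1755] head -86.0 tilt -1.0 F [ 0.4 -0.2 -1.5] gap 0.201 J6 1.57
world d [ -1.5 117.2 -15.5] dh -0.0
[np.float64(1.3), np.float64(-23.4), np.float64(3.1), np.float64(0.0)]
[np.float64(1.3), np.float64(-23.4), np.float64(3.1), np.float64(0.0)]
[np.float64(1.3), np.float64(-23.4), np.float64(3.1), np.float64(0.0)]
[np.float64(1.3), np.float64(-23.4), np.float64(3.1), np.float64(0.0)]
[np.float64(1.3), np.float64(-23.4), np.float64(3.1), np.float64(0.0)]
```

```bash
python3 -m creep '[[[2,-35,0,0],[2,-35,0,0],[1,-30,5,0],[1,-13,10,0],[1,-4,10,0]]]' -1
python3 -m creep '[[[0,0,7,0],[0,0,4,0],[0,0,0,0],[0,0,0,0],[0,0,0,0]]]' -1
python3 - <<'E'
from h import *
plan(.4595,.2662,.140,-86.05,1)
s=bot.capture('scene');t=bot.capture('top');cv2.imwrite('pics/t23f.png',t);cv2.imwrite('pics/s23f.png',s)
cv2.imwrite('pics/s23.png',cv2.resize(s[140:320,300:480],None,fx=3.3,fy=3.3,interpolation=cv2.INTER_CUBIC));cv2.imwrite('pics/t23.png',cv2.resize(t[180:290,100:210],None,fx=5,fy=5,interpolation=cv2.INTER_CUBIC))
E
```

```text
t: 37.12
ee_pos: [0.4601, 0.2648, 0.1497]
eef_rot: [3.139, 0.109, -0.001]
contact_force: [-0.2, -0.2, -2.2]
finger_gap: 0.191
t: 37.75
ee_pos: [0.4605, 0.2646, 0.1399]
eef_rot: [-3.14, -0.108, -0.001]
contact_force: [0.3, 0.0, -1.9]
finger_gap: 0.191
t 37.75 pos [0.4605 0.2646 0.1399] head -86.1 tilt -1.0 F [ 0.3  0.  -1.9] gap 0.191 J6 1.80
world d [-1.   1.6  0.1] dh 0.0
[np.float64(-0.8), np.float64(-1.6), np.float64(-0.1), np.float64(-0.0)]
```

View pics/s23.png

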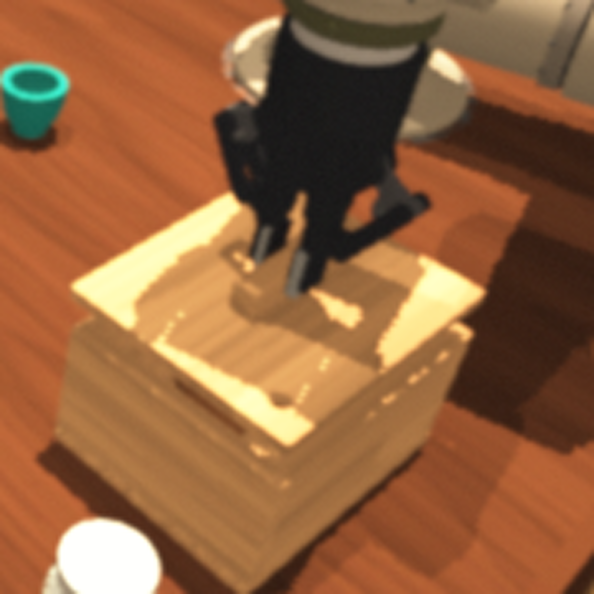

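View pics/t23.png

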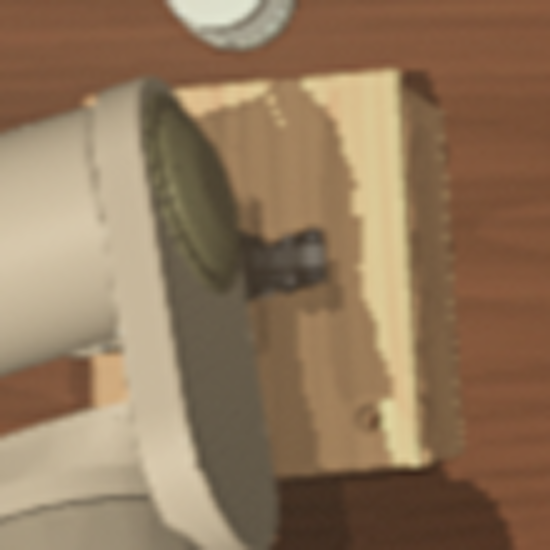

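```bash
python3 - <<'E'
from h import *
st=bot.get_state();z=st['ee_pos'][2]-.0113; print('under',z)
# desired lid top corners/hole in images given box est per-camera
a=np.radians(3.95);Rm=np.array([[np.cos(a),-np.sin(a)],[np.sin(a),np.cos(a)]])
def pts(c,L,zz): return np.c_[(Rm@np.array(L).T).T+c,np.full(len(L),zz)]
cor=[(.1,.08),(.1,-.08),(-.1,-.08),(-.1,.08)]
# top
c=np.array([.4584,.266])
print('top corners',((proj('top',pts(c,cor,z+.010))-[100,180]+.5)*5).round(1).tolist())
print('top hole top',((proj('top',pts(c,[(-.076,-.057)],z+.010))-[100,180]+.5)*5).round(1))
s0=cv2.imread('pics/scene0.png')
# scene: box center per scene from scene0 picks w/ half-pixel
SB=np.array([(398,280),(561,178),(737,284),(575,413)])/2.8+[180,140]-.32
q=ray('scene',SB,.104)[:,:2]; cs=(q[0]+q[2])/2; cs2=(q[1]+q[3])/2; print('scene box',q.round(4).tolist(),cs,cs2)
for cc in ((cs+cs2)/2, c):
  print('scene corners',((proj('scene',pts(cc,cor,z+.010))-[300,140]+.5)*3.3).round(1).tolist(),((proj('scene',pts(cc,cor,.104))-[300,140]+.5)*3.3).round(1).tolist())
b=cv2.resize(s0[170:330,310:470],None,fx=5,fy=5,interpolation=cv2.INTER_CUBIC)
for p in proj('scene',pts(c,cor,.104)): cv2.circle(b,tuple(np.int32((p-[310,170]+.5)*5)),3,(255,0,0),-1)
for p in proj('scene',pts(np.array([.460,.268]),cor,.104)): cv2.circle(b,tuple(np.int32((p-[310,170]+.5)*5)),3,(0,0,255),-1)
cv2.imwrite('pics/b0.png',b[:600])
s=cv2.imread('pics/s23f.png');b=cv2.resize(s[170:330,310:470],None,fx=5,fy=5,interpolation=cv2.INTER_CUBIC)
cl=np.array([.4605-.0007,.2646+.0006])
for p in proj('scene',pts(cl,cor+[(-.076,-.057),(.076,.057)],z+.010)): cv2.circle(b,tuple(np.int32((p-[310,170]+.5)*5)),3,(255,0,0),-1)
cv2.imwrite('pics/b1.png',b[:600])
print('predicted lid corners top',((proj('top',pts(cl,cor+[(-.076,-.057)],z+.010))-[100,180]+.5)*5).round(1).tolist())
E
```

```text
under 0.12853188966541643
top corners [[82.2, 104.0], [391.4, 75.9], [414.0, 467.0], [94.3, 497.6]]
top hole top [[365.6 423. ]]
scene box [[0.5644, 0.1976], [0.3645, 0.1817], [0.3554, 0.3413], [0.5518, 0.3541]] [0.45988863 0.26946817] [0.45818402 0.26785783]
scene corners [[296.5, 448.6], [78.0, 288.6], [276.2, 172.3], [492.7, 294.3]] [[282.4, 490.1], [71.8, 328.8], [265.9, 210.7], [475.0, 334.5]]
scene corners [[293.3, 444.9], [75.9, 285.8], [273.8, 170.2], [489.4, 291.5]] [[279.3, 486.4], [69.8, 326.0], [263.6, 208.5], [471.8, 331.7]]
predicted lid corners top [[83.8, 101.3], [393.0, 73.2], [415.6, 464.1], [96.0, 494.7], [367.2, 420.2]]
```

View pics/b0.png

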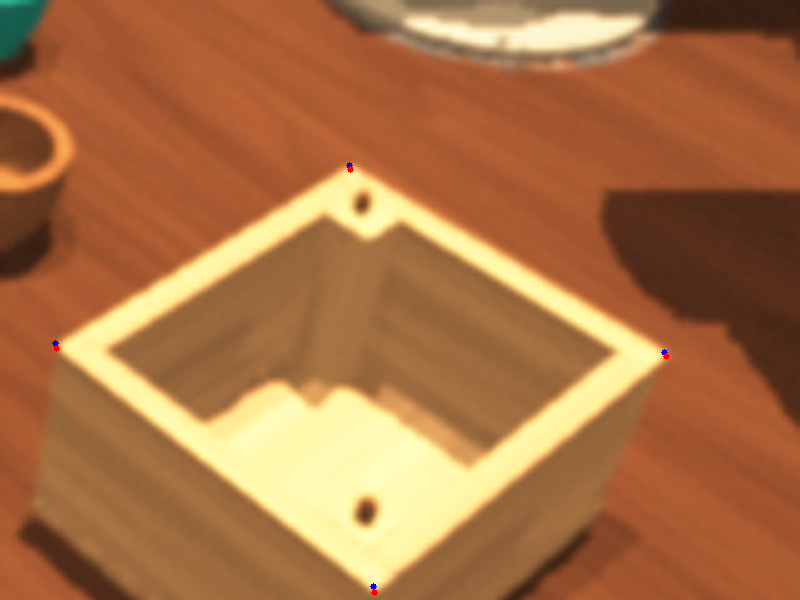

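View pics/b1.png

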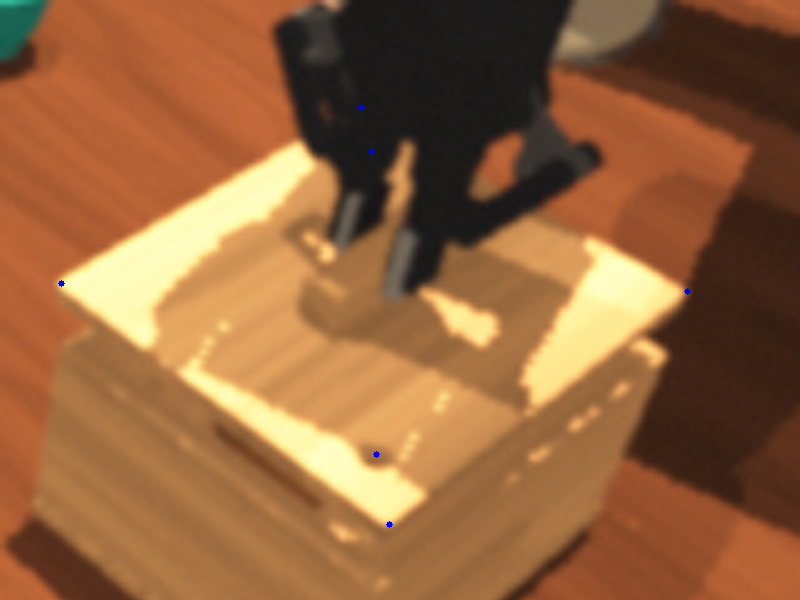

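```bash
python3 -m creep '[[[-1.4,-1.4,3,0],[0,0,3,0],[0,0,3,0],[0,0,0,0],[0,0,0,0]]]' -1
python3 - <<'E'
from h import *
plan(.4595,.2662,.130,-86.05,1)
s=bot.capture('scene');t=bot.capture('top')
st=bot.get_state();z=st['ee_pos'][2]-.0113
S=cv2.resize(s[235:285,355:405],None,fx=8,fy=8,interpolation=cv2.INTER_CUBIC);T=cv2.resize(t[240:280,155:195],None,fx=10,fy=10,interpolation=cv2.INTER_CUBIC)
cv2.imwrite('pics/z24.png',np.hstack([S,T]))
a=np.radians(3.95);L=np.array([-.076,-.057]);o=np.array([np.cos(a)*L[0]-np.sin(a)*L[1],np.sin(a)*L[0]+np.cos(a)*L[1]])
for n,c in(('top',(.4584,.266)),('scene',(.459,.267))):
    p=np.r_[np.array(c)+o,z+.010]; print(n,proj(n,[p]), 'pin tip',proj(n,[np.r_[np.array(c)+o,.116]]))
E
```

```text
t: 38.48
ee_pos: [0.4589, 0.266, 0.1307]
eef_rot: [-3.14, -0.108, -0.0]
contact_force: [0.5, 0.6, -2.8]
finger_gap: 0.193
t 38.48 pos [0.4589 0.266  0.1307] head -86.0 tilt -1.0 F [ 0.5  0.6 -2.8] gap 0.193 J6 1.80
world d [ 0.6  0.2 -0.7] dh -0.0
[np.float64(0.6), np.float64(-0.1), np.float64(0.7), np.float64(0.0)]
top [[173.46604072 263.9936768 ]] pin tip [[174.6793272  263.83727563]]
scene [[383.72777655 203.16998057]] pin tip [[382.46441792 207.75198945]]
```

View pics/z24.png

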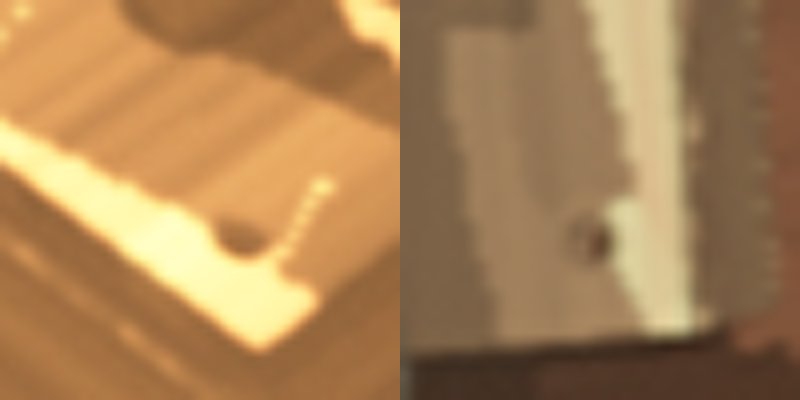

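```bash
python3 - <<'E'
from h import *
a=np.radians(3.95);L=np.array([.076,.057]);o=np.array([np.cos(a)*L[0]-np.sin(a)*L[1],np.sin(a)*L[0]+np.cos(a)*L[1]])
z=.1194+.010
q=ray('scene',[[384.8,264.3]],z)[0]; print('scene lid centre by hole',q[:2]-o)
s0=cv2.imread('pics/scene0.png')
q=ray('top',[[173.55,263.55]],z)[0]; print('top lid centre by hole',q[:2]+o)
# pins in scene0: crop b0 dots (366,511) and (362,203)
for p,sg in(((366,511),1),((362,203),-1)):
    px=np.array(p)/5+[310,170]-.4
    for zz in (.104,.110,.116): print(p,zz,ray('scene',[px],zz)[0,:2]-sg*o)
E
```

```text
scene lid centre by hole [0.45919955 0.26701164]
top lid centre by hole [0.45950665 0.26580174]
(366, 511) 0.104 [0.4545947 0.2653042]
(366, 511) 0.11 [0.45978047 0.26807786]
(366, 511) 0.116 [0.46496623 0.27085151]
(362, 203) 0.104 [0.45319285 0.26394721]
(362, 203) 0.11 [0.46004102 0.26815849]
(362, 203) 0.116 [0.46688919 0.27236977]
```

```bash
python3 -m creep '[[[-0.3,0,1.5,0],[0,0,1.5,0],[0,0,1.5,0],[0,0,1.5,0],[0,0,1,0]]]' -1
python3 -c "
from h import *
plan(.4589,.266,.1153,-86.05,1)"
```

```text
t: 39.2
ee_pos: [0.4585, 0.266, 0.1235]
eef_rot: [-3.14, -0.108, 0.0]
contact_force: [0.6, -0.9, -2.2]
finger_gap: 0.195
t 39.20 pos [0.4585 0.266  0.1235] head -86.0 tilt -1.0 F [ 0.6 -0.9 -2.2] gap 0.195 J6 1.80
world d [ 0.4  0.  -8.2] dh -0.0
[np.float64(0.4), np.float64(0.0), np.float64(8.2), np.float64(0.0)]
```

Pins are entering the holes (underside about 112 mm, below the tips) with no contact force. I'll keep going down.

```bash
python3 -m creep '[[[0,0,1.5,0],[0,0,1.5,0],[0,0,1.5,0],[0,0,1,0],[0,0,0.5,0]]]' -1
python3 -m creep '[[[0,0,0.6,0],[0,0,0.6,0],[0,0,0.4,0],[0,0,0.3,0],[0,0,0,0]]]' -1
python3 -c "
from h import *
plan(.4589,.266,.1153,-86.05,1)"
```

```text
t: 39.83
ee_pos: [0.4585, 0.266, 0.1175]
eef_rot: [3.14, 0.108, -0.0]
contact_force: [-0.2, 0.1, -2.5]
finger_gap: 0.194
t: 40.45
ee_pos: [0.4585, 0.266, 0.1157]
eef_rot: [3.14, 0.108, 0.0]
contact_force: [0.1, -0.3, -2.9]
finger_gap: 0.195
t 40.45 pos [0.4585 0.266  0.1157] head -86.0 tilt -1.0 F [ 0.1 -0.3 -2.9] gap 0.195 J6 1.80
world d [ 0.4  0.  -0.4] dh -0.0
[np.float64(0.4), np.float64(0.0), np.float64(0.4), np.float64(0.0)]
```

```bash
python3 -m creep '[[[0,0,0.5,0],[0,0,0.4,0],[0,0,0.3,0],[0,0,0,0],[0,0,0,0]]]' -1
python3 -c "
from h import *
plan(.4589,.266,.1153,-86.05,1)"
```

```text
t: 41.08
ee_pos: [0.4585, 0.266, 0.1153]
eef_rot: [-3.14, -0.109, -0.001]
contact_force: [-1.8, -1.2, 5.9]
finger_gap: 0.197
t 41.08 pos [0.4585 0.266  0.1153] head -86.0 tilt -1.0 F [-1.8 -1.2  5.9] gap 0.197 J6 1.80
world d [ 0.4  0.  -0. ] dh -0.0
[np.float64(0.4), np.float64(0.0), np.float64(0.0), np.float64(0.0)]
```

```bash
python3 -m creep '[[[0,0,0,0],[0,0,0,0],[0,0,0,0],[0,0,-5,0],[0,0,-20,0]]]' 0
python3 -m creep '[[[0,0,-40,0],[0,0,-50,0],[0,20,0,0],[0,60,0,0],[0,60,0,0]]]' 0
python3 -m creep '[[[0,60,0,0],[0,60,0,0],[0,60,0,0],[0,0,0,0],[0,0,0,0]]]' 0
python3 - <<'E'
from h import *
plan(.4589,.266,.1153,-86.05,1)
s=bot.capture('scene');t=bot.capture('top');cv2.imwrite('pics/t25f.png',t);cv2.imwrite('pics/s25f.png',s)
cv2.imwrite('pics/s25.png',cv2.resize(s[160:320,300:480],None,fx=4,fy=3.7,interpolation=cv2.INTER_CUBIC)[:600])
E
```

```text
t: 41.7
ee_pos: [0.4581, 0.2658, 0.1393]
eef_rot: [3.139, 0.108, -0.003]
contact_force: [-0.4, -0.3, -0.4]
finger_gap: 0.501
t: 42.32
ee_pos: [0.468, 0.125, 0.2299]
eef_rot: [3.14, 0.111, 0.001]
contact_force: [1.2, -0.0, 0.7]
finger_gap: 0.507
t: 42.95
ee_pos: [0.4804, -0.0529, 0.2297]
eef_rot: [-3.139, -0.108, -0.0]
contact_force: [-0.3, -0.5, 0.1]
finger_gap: 0.502
t 42.95 pos [ 0.4804 -0.0529  0.2297] head -86.1 tilt -1.0 F [-0.3 -0.5  0.1] gap 0.502 J6 1.15
world d [ -21.5  318.9 -114.4] dh 0.0
[np.float64(0.4), np.float64(-319.6), np.float64(114.4), np.float64(-0.0)]
```

View pics/s25.png

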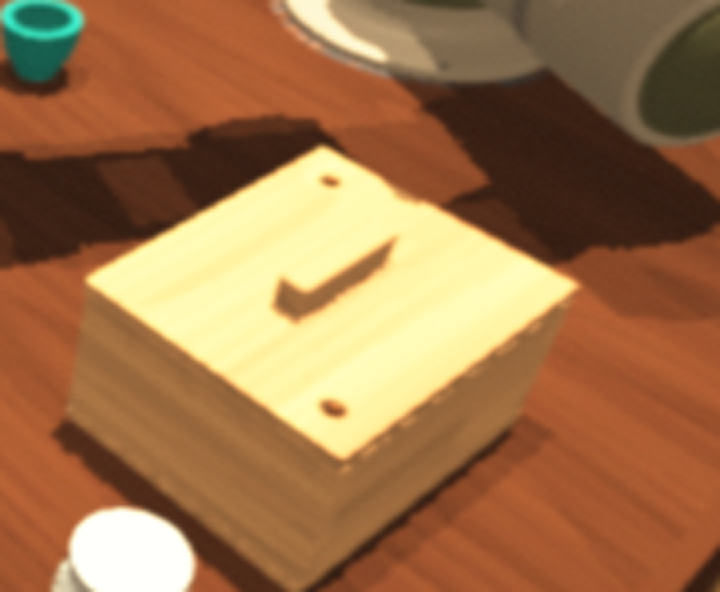

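View pics/t25f.png

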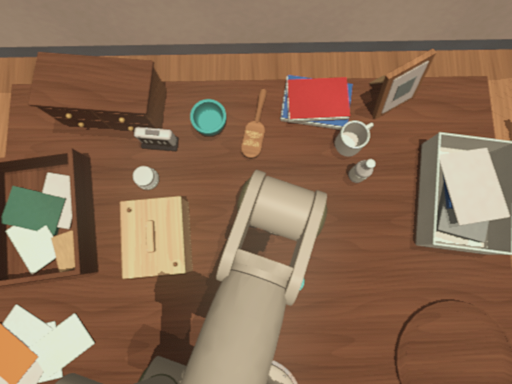

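View pics/s25f.png

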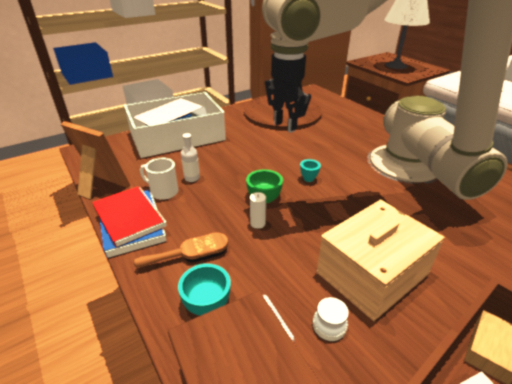

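The lid sits flush on the rim with a pin in each hole. The bystanders are at the same pixels as at the start: candle (258,210), jar (330,318), brush (185,250). I'm handing in.

```bash
python3 -c "
from plant import bot
print(bot.sign_off()); print(bot.get_state()['t'])"
```

```text
the job is handed in; nothing more can be done
None
the job is handed in; nothing more can be done
```

The three brown bowls are nested in the box (large, then medium, then small) and the lid is on, handle up. I handed the job in at about 43 s with the gripper clear.

**What I did:** I set each bowl down until I saw about 6–15 N of contact force, then released it. I lowered the lid over both pins with no side force. It met the rim at the expected height with about 6 N.

**Last checks:**
- **Box and lid:** The final pictures show the lid lined up with the box and flush on the rim, with a pin in each hole. Before closing, both views showed the bowls nested and level.
- **Bystanders:** The ones I compared (candle, jar, brush) are at their starting positions by eye. I did not measure them, and the green bowl and the small turquoise one were behind the arm in the last top view.

**What failed or disagreed:**
- **Missed first grasp:** The first grip on the large bowl closed on nothing. The fingertips really sit about 27 mm higher than the reported tool position and stated finger length imply. I found this by touching the dresser with the closed fingers, at about 32 N. I corrected for it after that.
- **Tilted medium bowl:** It sagged a little in the grip, but came level once it was set down.
- **Camera mismatch:** The two cameras disagreed by 1–2 mm on the box and lid positions. That is within the play of the holes.

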